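Turn shortbread out of a folding mould and pack it

ROBOT

A 6-joint arm with a two-finger parallel gripper is mounted at the origin on a cart in front of the work surface, level with it; the furniture and walls round the work are solid. World frame = base frame: x ahead of the robot, y to its left, z up, the work surface at z = 0. Lengths are in m, angles in rad, forces in N, time in s.
With the tool pointing down it reaches from about 0.4 to 0.825 m from the base axis. Payload 7 kg.
Tool frame: the origin (TCP) lies at the centre of the arm's flange, where the gripper is bolted on; the fingertips stand 178 mm ahead of it and the grasp point (between the pads) lies ahead of it (tcp_to_grasp is the z of the grasp point in the tool frame, in m); z points along the fingers, x is the direction in which the jaws open and shut, and the axes are right-handed (so a half turn about z gives the same grasp; the last joint's range is limited). The gripper opens to 88 mm and grips with 3 to 60 N. Pads are 19 mm wide; open, the fingers measure 130 mm over their backs; the gripper's body (78 mm by 193 mm) begins 47 mm behind the grasp point.
Start: joints at [1.452, 0.359, 0.012, 0, -1.224, -0.288], TCP at [0.267, 0.62, 0.405] pointing down, gripper open.
Joint ranges: [-3.07, 3.07], [-1.43, 2.12], [-1.02, 1.25], [-3.03, 1.67], [-3.05, -0], [-3.03, 3.03]. Speed limits (rad/s): [2.39, 2.39, 3.01, 3.14, 3.14, 3.14].

INTERFACE

Orientations are given as [roll, pitch, yaw] about the fixed x, y, z axes, in that order (R = Rz(yaw) Ry(pitch) Rx(roll)).
In Python, from station import get_state, grab_frame, job_done, tcp_to_grasp gives the robot as it stands.
- The arm moves only by the tool drive_tool, never from a script. Its argument "moves" is a list of rows, each a list of 7 numbers: the shift along the tool's x, y, z in mm, then the turn, a rotation vector about the tool's x, y, z in degrees, then the closure, from -1 (fully open) to 1 (shut), so that 0 is half open. In form: [[dx, dy, dz, ax, ay, az, claw], ...]. A call has 1 to 12 rows; each row is the pose to reach, as a shift and turn from the pose commanded when the call began, along the tool's axes at that moment; what a row does not reach only later rows make up. A row lasts 1/8 s, in which the tool goes at most 62.5 mm and 10.7 degrees, less where a joint would pass 70% of its speed; a pose out of reach is approached as far as the arm can. A call with a gripper value outside its range is refused whole. The fingers move at their own pace and stop on an object; "grip_force" is the grip in N (left out, the last holds). Time passes only in rows, so rows that repeat a pose let the fingers close. It gives the time, the measured TCP pose, the force and the opening at its end, in the units of the state.
- get_state(): the state, without advancing time (a new reading comes with each control period).
- grab_frame(name): name is "side" or "top"; returns a dict with "img" (420x560x3 uint8, red, green, blue), "range_z" (420x560 float32, m along the optical axis (not along the pixel's ray), 0 where there is no reading), "fovy" (degrees; the focal length in pixels is half the picture's height over the tangent of half this angle, whatever the lens; pixels are square), "cx", "cy" (the principal point, pixels), "k1" (the pictures are not rectified: a ray, as slopes to the right and down, at radius r is drawn at 1 + k1 r^2 times it, then the intrinsics apply), "rvec" (rotation vector, rad) and "tvec" (3), from world to camera coordinates, as OpenCV has them. Camera axes: x right, y down, z forward; pixel columns grow to the right and rows downward; lengths in m; the calibration is good to about 2 mm. A picture is of the moment at which its call begins.
- job_done(): hands the job in, once; it reports no verdict.
The state is a dict: "t": time; "q": joint angles; "qd": joint speeds; "joint_efforts": joint torques, N m; "eef_pos": TCP position; "ee_rot": TCP orientation; "force": force on the tool from outside, world axes, zero at the start; "moment": the same for the moment, N m; "width": finger opening in m.
Only numpy, scipy, OpenCV 4.12 (cv2) and the standard library are available. Lean on these libraries where they do the work, as an engineer would, in place of code of your own. Each camera call takes 0.05 s, during which the arm holds its last target. There are 200 camera calls.

TASK

Turn the cooled shortbread out and pack it: fold the board leaf over the mould, turn mould and board over together so that the mould ends up on top, then swing the mould back alone so that the shortbread is left on the board, pricked face up. Lay every piece, pricked face still up, flat into the recess of its own outline in the wooden tray, and finally fold the empty board back over the mould; leave everything else where it stands.

Things in the scene. Friction and masses are not known exactly. Their poses are not given: they have to be found in the camera images.
- turner: fixed, heavy dark steel base (180 x 316 x 10 mm) of a folding turn-out mould. Origin: centre of its underside; z up. Two leaves, mould on the -x (robot's) side and board on the +x side, are joined like a book by one hinge line along this body's y, 31 mm above the origin, between posts 41 mm high at y = +-162 mm. Each leaf is 307 mm long and reaches from 8 to 84 mm from the hinge line
- hinge (a point): middle of the hinge line (runs along this frame's y), 31 mm above the worktop. The hinge is stiff: each leaf stays where it is left, takes about 2 to 10 N at its handle to turn and stops by itself when flat. Folded shut, the faces stand 13 mm apart and hold the shortbread in; studs on the mould bear on the board, so turning the mould leaf up and over pushes along a board that lies on it
- mould_face (a point): middle of the mould leaf's recessed face, 46 mm from the hinge line; turns with the leaf. Plain aluminium plate 17 mm thick; its face is 27 mm above the worktop when flat at 0. Four recesses 12 mm deep, 2 mm larger all round than the shortbread, in a row 47 mm from the hinge line: round, square, finger, small round at +108.5, +35.5, -38.5, -113.5 mm along y
- board_face (a point): middle of the board leaf's face, 46 mm from the hinge line; turns with the leaf. Plain flat wooden plate 12 mm thick; its face is 22 mm above the worktop when flat at 0. Turned out, each shortbread lies on it 47 mm from the hinge line, at the same place along the hinge as its recess
- mould (a joint): angle (rad) of the mould leaf: 0 = flat on the robot's side with the recesses up, 1.57 = upright, 3.14 = turned right over to the far side, recesses down
- board (a joint): angle (rad) of the board leaf: 0 = flat on the far side, face up, 1.57 = upright, 3.14 = turned right over onto the robot's side, face down. Folded shut the two angles add up to 3.14
- mould_handle (a point): middle of the mould leaf's handle: a round steel bar 12 mm thick and 90 mm long, parallel to the hinge, 117 mm from the hinge line, level with it when the leaf is flat, 70 mm to the turner's +y side of the middle; 27 mm free between bar and leaf. Turns with the leaf
- board_handle (a point): middle of the board leaf's handle: the same kind of bar, 117 mm from the hinge line, level with it when flat, 70 mm to the turner's -y side of the middle. Turns with the leaf
- round: round shortbread, a disc 60 mm in diameter, 24 mm thick, about 70 g, hard and cooled; may be absent. Origin: centre of the pricked face (the one with rows of fork pricks), its z axis pointing from there to the plain face; it starts in its recess of the mould, pricked face down, its y along the hinge, standing 12 mm out
- square: square shortbread, 54 x 54 mm, 24 mm thick, about 70 g, hard and cooled; may be absent. Origin: centre of the pricked face (the one with rows of fork pricks), its z axis pointing from there to the plain face; it starts in its recess of the mould, pricked face down, its y along the hinge, standing 12 mm out
- finger: oblong shortbread finger, 44 mm along its own x, 72 mm along its own y, 24 mm thick, about 70 g, hard and cooled; may be absent. Origin: centre of the pricked face (the one with rows of fork pricks), its z axis pointing from there to the plain face; it starts in its recess of the mould, pricked face down, its y along the hinge, standing 12 mm out
- small_round: small round shortbread, a disc 50 mm in diameter, 24 mm thick, about 70 g, hard and cooled; may be absent. Origin: centre of the pricked face (the one with rows of fork pricks), its z axis pointing from there to the plain face; it starts in its recess of the mould, pricked face down, its y along the hinge, standing 12 mm out
- tray: loose wooden presentation tray, 176 x 172 mm and 18 mm high, 0.45 kg, with four recesses 9 mm deep, each 1.75 mm larger all round than its shortbread; a shortbread seated there stands 15 mm out. Origin: centre of the underside, z up. Neighbouring recesses leave at least 30 mm between shortbreads along the tray's x, only about 15 mm along its y
- seat_round (a point): point in the tray where the middle of the round shortbread (12 mm from either face) lies when seated: above the centre of its recess at x = -45, y = 40 mm, 21 mm above the tray's underside; axes as the tray's
- round_mid (a point): middle of the round shortbread (12 mm from either face), axes as its body's; absent with it
- seat_square (a point): point in the tray where the middle of the square shortbread (12 mm from either face) lies when seated: above the centre of its recess at x = 45, y = 40 mm, 21 mm above the tray's underside; axes as the tray's
- square_mid (a point): middle of the square shortbread (12 mm from either face), axes as its body's; absent with it
- seat_finger (a point): point in the tray where the middle of the finger shortbread (12 mm from either face) lies when seated: above the centre of its recess at x = -45, y = -40 mm, 21 mm above the tray's underside; axes as the tray's (the finger's long side runs along the tray's y)
- finger_mid (a point): middle of the finger shortbread (12 mm from either face), axes as its body's; absent with it
- seat_small_round (a point): point in the tray where the middle of the small round shortbread (12 mm from either face) lies when seated: above the centre of its recess at x = 45, y = -40 mm, 21 mm above the tray's underside; axes as the tray's
- small_round_mid (a point): middle of the small round shortbread (12 mm from either face), axes as its body's; absent with it
- garlic: bystander: a garlic bulb, 60 mm, standing behind, between turner and tray; leave it alone

How it is judged:
By the outcome, as a careful person would: the job done as asked, in the order asked, and still so for the second after the job is handed in, with the robot touching nothing.
Of round, square, finger, small_round only 2 to 4 are there at a start; the rules pass over those that are not, and their reading is None.
At some moment in a run one of tray may be knocked a few centimetres aside while the robot is not near it.
Once in a run the grip may slacken for a moment while it holds something.
It also fails if it takes over 210 s, if anything falls off the work surface, if the arm or the gripper's body presses on something with over 40 N, if the wrist force passes 120 N, or if a joint passes its speed limit or range.

## Working session

There is one attempt and no reset: what is moved stays moved. The work goes in short steps, Python scripts to look and compute and a tool call to move; the robot and the scene stay as the last step left them, time stands still between calls to the robot, and variables do not carry over. Pictures are saved under pics/ and viewed, about 12 in all and at most 16, crops included, and the job is handed in when it is done.

Besides the shell and the picture viewer there is one more tool, called after "Request:" as name(argument=value, ...) on one line, values as JSON. drive_tool: Moves the arm, as the interface text tells. Its arguments: {"type":"object","properties":{"moves":{"type":"array"},"grip_force":{"type":"number"}},"required":["moves"]}

```bash
ls; mkdir -p pics
cat > h.py <<'E'
import numpy as np, cv2
from scipy.spatial.transform import Rotation as R
from station import get_state, grab_frame, job_done, tcp_to_grasp
def cloud(f):
    H,W=f['range_z'].shape; F=H/2/np.tan(np.radians(f['fovy'])/2)
    u,v=np.meshgrid(np.arange(W),np.arange(H))
    d=np.stack([(u-f['cx'])/F,(v-f['cy'])/F],-1).astype(float)
    p=d.copy()
    for _ in range(8): p=d/(1+f['k1']*(p**2).sum(-1,keepdims=True))
    z=f['range_z'][...,None]; c=np.concatenate([p*z,z],-1)
    Rm=cv2.Rodrigues(np.array(f['rvec'],float))[0]
    w=(c-np.array(f['tvec']).ravel())@Rm
    w[f['range_z']<=0]=np.nan
    return w
def topdown(f,x0,x1,y0,y1,res=0.001,zmax=.3):
    """ortho image: rows = x decreasing down (far on top), cols = y decreasing to right; returns color and height"""
    w=cloud(f); H=int((x1-x0)/res); W=int((y1-y0)/res)
    im=np.zeros((H,W,3),np.uint8); hz=np.full((H,W),np.nan)
    m=np.isfinite(w[...,0])&(w[...,2]<zmax)
    p=w[m]; c=f['img'][m]; o=np.argsort(p[:,2]); p=p[o];c=c[o]
    r=((x1-p[:,0])/res).astype(int); k=((y1-p[:,1])/res).astype(int)
    ok=(r>=0)&(r<H)&(k>=0)&(k<W)
    im[r[ok],k[ok]]=c[ok]; hz[r[ok],k[ok]]=p[ok,2]
    return im,hz
def save(n,im): cv2.imwrite('pics/'+n,np.ascontiguousarray(im[...,::-1]))
E
python3 - <<'E'
from h import *
s=get_state(); print(s, tcp_to_grasp)
for n in('top','side'):
    f=grab_frame(n); save(n+'0.png',f['img']); print(n,{k:f[k] for k in('fovy','cx','cy','k1','rvec','tvec')})
    np.save(n+'0.npy',cloud(f))
E
```

```text
pics
{'t': 0.0, 'q': array([ 1.45212732e+00,  3.59371726e-01,  1.10256593e-02, -3.57749963e-04,
       -1.22410842e+00, -2.88080667e-01]), 'qd': array([-2.58324275e-04, -2.27896838e-04, -1.28002528e-04, -8.17723890e-05,
       -1.37628157e-04,  7.18275372e-04]), 'joint_efforts': array([ 4.29944259e-05, -5.82723427e+01,  2.93049020e+01,  6.99758381e+00,
        7.00752513e-03, -1.61427911e-04]), 'eef_pos': array([0.26698008, 0.61972548, 0.40371643]), 'ee_rot': array([-3.14144395e+00, -1.68538900e-03, -1.97766796e+00]), 'force': array([-0.39869481,  0.90160722, -0.01417579]), 'moment': array([ 0.02997883, -0.00779654,  0.01406225]), 'width': 0.08791663542449749} 0.1593
top {'fovy': 50.18548217761256, 'cx': 287.34908624876726, 'cy': 207.38826563360703, 'k1': -0.10124651193577945, 'rvec': array([ 2.11591229, -2.17427403,  0.15935676]), 'tvec': array([0.11857087, 0.57323002, 1.12077888])}
side {'fovy': 54.03846762849646, 'cx': 284.20589848385225, 'cy': 208.66236242396383, 'k1': -0.050037899102774494, 'rvec': array([ 2.15234262, -0.4535707 ,  0.23000189]), 'tvec': array([-0.48461228,  0.23733377,  0.74316625])}
```

View pics/top0.png

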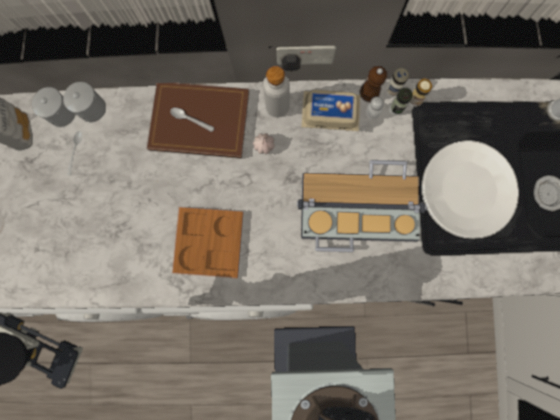

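View pics/side0.png

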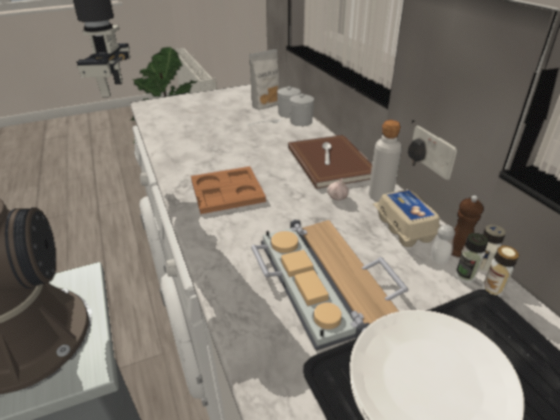

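```bash
cat >> h.py <<'E'
def frame_of(c,yaw): return np.array([[np.cos(yaw),-np.sin(yaw)],[np.sin(yaw),np.cos(yaw)]])
def fit(m,s):
    """2d rigid fit s = R m + t"""
    mc,sc=m.mean(0),s.mean(0); a=m-mc;b=s-sc
    th=np.arctan2((a[:,0]*b[:,1]-a[:,1]*b[:,0]).sum(),(a*b).sum())
    return sc-frame_of(0,th)@mc,th
def blobs(mask,w,amin=60):
    n,l,st,ce=cv2.connectedComponentsWithStats(mask.astype(np.uint8)); out=[]
    for i in range(1,n):
        if st[i,4]<amin: continue
        p=w[l==i]; out.append((p,st[i],cv2.minAreaRect((p[:,:2]*1000).astype(np.float32))))
    return out
E
python3 - <<'E'
from h import *
np.set_printoptions(precision=4,suppress=True)
for n in('top','side'):
    f=grab_frame(n); w=cloud(f); z=w[...,2]
    reg=(w[...,0]>.3)&(w[...,0]<.95)&(w[...,1]<.6)&(w[...,1]>-.6)
    hsv=cv2.cvtColor(f['img'],cv2.COLOR_RGB2HSV)
    wood=(hsv[...,1]>90)&(hsv[...,0]<25)
    for nm,m in (('pieces',reg&wood&(z>.033)&(z<.046)),('board/tray',reg&wood&(z>.014)&(z<.028))):
        for p,st,r in blobs(m,w):
            print(n,nm,st,np.median(p,0),'rect',np.round(r[0],1),np.round(r[1],1),round(r[2],1))
    # handles
    m=reg&(z>.02)&(z<.045)&~wood
    for p,st,r in blobs(m,w,40): print(n,'other',st,np.median(p,0),np.round(r[0],1),np.round(r[1],1),round(r[2],1))
    # base of surface
    m=reg&(abs(z)<.008); print('table z',np.median(z[m]))
f=grab_frame('top');im=f['img'][140:290,160:440]
save('crop1.png',cv2.resize(im,None,fx=2.85,fy=2.85,interpolation=cv2.INTER_CUBIC))
E
```

```text
top pieces [309 211  23  23 396] [0.5371 0.0194 0.0378] rect [537.2  19. ] [57.3 56.8] 19.7
top pieces [338 213  21  20 406] [ 0.5336 -0.0535  0.0378] rect [533.2 -53.7] [52.8 50.6] 87.5
top pieces [363 215  27  17 431] [ 0.5291 -0.1254  0.0378] rect [ 529.7 -126.6] [70.6 42.5] 87.7
top pieces [396 215  18  19 266] [ 0.5246 -0.2015  0.0377] rect [ 525.1 -201.2] [45.5 47.4] 88.6
top board/tray [ 148   83  100   74 5884] [0.8296 0.3385 0.0205] rect [833.8 342.1] [260.3 197.7] 83.0
top board/tray [ 304  174  115   31 2953] [ 0.6228 -0.092   0.0234] rect [624.3 -95.7] [307.4  75.9] 87.0
top board/tray [ 173  207   70   71 2196] [0.4966 0.3117 0.017 ] rect [494.8 315.6] [172.  174.6] 84.2
top other [409  71 122   6 464] [ 0.9447 -0.4184  0.0333] [ 945.1 -421.5] [  9.2 356. ] 0.5
top other [285  72  84   7 315] [ 0.9449 -0.0122  0.0324] [945.3 -15. ] [228.8   7. ] 89.5
top other [106  74 160  12 619] [0.9444 0.3745 0.0328] [944.  376.9] [444.5   7.2] 90.0
top other [388  85   9  10  40] [ 0.8953 -0.1908  0.0314] [ 898.2 -191.8] [31.4  7.9] 39.2
top other [302  91  58  40 322] [ 0.8004 -0.0
[... 2119 characters left out ...]
.8] 22.2
side other [ 251  219  157  123 3605] [ 0.5501 -0.1407  0.0287] [577.6 -89.4] [225.9 330.1] 8.2
side other [432 238  22  22 199] [ 0.8309 -0.1537  0.0336] [ 851.6 -146.4] [35.9 56.9] 83.7
side other [457 258  36  20 275] [ 0.8481 -0.2173  0.0327] [ 869.8 -217.8] [31.7 74.5] 72.5
side other [513 263  47  46 552] [ 0.9458 -0.3078  0.0322] [ 945.8 -306. ] [114.5   7.1] 89.9
side other [484 272  25  20 164] [ 0.8658 -0.2744  0.0327] [ 870.8 -266.1] [24.6 41.6] 25.9
side other [  354   313   168   107 13788] [ 0.627  -0.3762  0.035 ] [ 627.7 -359.6] [194.7 249.6] 65.0
side other [351 379  19  41 120] [ 0.4883 -0.3728  0.0315] [ 490.5 -363.9] [68.2  6.4] 80.9
table z 0.0017427282517304549
```

View pics/crop1.png

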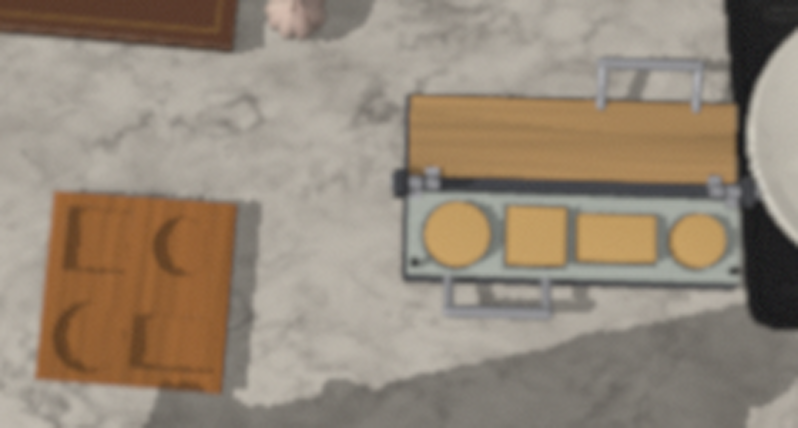

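```bash
cat >> h.py <<'E'
HX,HY,HYAW=.5783,-.0917,np.radians(-3.1)
np.set_printoptions(precision=4,suppress=True)
def T2W(p,o=(HX,HY),yaw=HYAW):
    p=np.array(p,float); q=frame_of(0,yaw)@p[:2]+np.array(o); return np.r_[q,p[2]] if len(p)>2 else q
def cur():
    s=get_state(); return np.array(s['eef_pos']),R.from_euler('xyz',s['ee_rot'])
def down(yaw,tilt=0):  # tilt about tool y, deg
    return R.from_euler('xyz',[np.pi,0,np.radians(yaw)])*R.from_rotvec([0,np.radians(tilt),0])
def plan(tg,start=None):
    """tg: list of (grasp point world, Rot, claw) -> rows from current pose"""
    p0,r0=start or cur()
    for g,r,c in tg:
        tcp=np.array(g)-r.apply([0,0,tcp_to_grasp]); d=r0.inv().apply(tcp-p0)*1000; a=np.degrees((r0.inv()*r).as_rotvec())
        print('[%.1f,%.1f,%.1f,%.1f,%.1f,%.1f,%g],'%(*d,*a,c))
    return tcp,r
def stat():
    s=get_state(); p,r=cur(); g=p+r.apply([0,0,tcp_to_grasp]); print('t',round(s['t'],2),'grasp',g,'rpy',np.degrees(s['ee_rot']).round(1),'F',s['force'].round(1),'w',round(s['width'],4),'q',s['q'].round(2))
E
python3 - <<'E'
from h import *
y=np.degrees(HYAW)+180
bh=T2W([.117,-.07,.034]); mh=T2W([-.117,.07,.034]); print(bh,mh,T2W([0,.1085]))
plan([(bh+[0,0,.17],down(y),-.4)])
E
```

```text
[ 0.6913 -0.1679  0.034 ] [ 0.4653 -0.0155  0.034 ] [0.5842 0.0166]
[555.5,-701.4,41.4,-0.0,-0.0,69.8,-0.4],
```

Request:
drive_tool(moves=[[555.5, -701.4, 41.4, 0, 0, 69.8, 0.5], [555.5, -701.4, 41.4, 0, 0, 69.8, 0.5], [555.5, -701.4, 41.4, 0, 0, 69.8, 0.5], [555.5, -701.4, 41.4, 0, 0, 69.8, 0.5], [555.5, -701.4, 41.4, 0, 0, 69.8, 0.5], [555.5, -701.4, 41.4, 0, 0, 69.8, 0.5], [555.5, -701.4, 41.4, 0, 0, 69.8, 0.5], [555.5, -701.4, 41.4, 0, 0, 69.8, 0.5], [555.5, -701.4, 41.4, 0, 0, 69.8, 0.5], [555.5, -701.4, 41.4, 0, 0, 69.8, 0.5], [555.5, -701.4, 41.4, 0, 0, 69.8, 0.5], [555.5, -701.4, 41.4, 0, 0, 69.8, 0.5]])

```text
t: 1.75
eef_pos: [0.6232, -0.0416, 0.37]
ee_rot: [3.142, 0.0, 3.087]
force: [0.6, 1.1, 0.3]
width: 0.022
```

Request:
drive_tool(moves=[[0, 0, 0, 0, 0, 0, 0.5]])

```text
t: 1.88
eef_pos: [0.6235, -0.0435, 0.3688]
ee_rot: [-3.141, -0.001, 3.082]
force: [-0.4, 1.1, -0.1]
width: 0.0221
```

Run:
```python
from h import *
stat()
y=np.degrees(HYAW)+180
bh=T2W([.117,-.07,.040])
plan([(bh+[0,0,.06],down(y),.5),(bh,down(y),.5)])
f=grab_frame('top');save('c2.png',cv2.resize(f['img'][120:270,270:450],None,fx=4,fy=4,interpolation=cv2.INTER_CUBIC))
```

```text
t 1.88 grasp [ 0.6233 -0.0436  0.2095] rpy [-180.    -0.1  176.6] F [-0.4  1.1 -0.1] w 0.0221 q [ 0.24  0.3  -0.15  0.   -1.12 -0.3 ]
[-75.2,-120.1,109.4,-0.0,-0.1,-0.3,0.5],
[-75.3,-120.0,169.4,-0.0,-0.1,-0.3,0.5],
```

Request:
drive_tool(moves=[[-75, -120, 60, 0, 0, 0, 0.5], [-75, -120, 90, 0, 0, 0, 0.5], [-75, -120, 110, 0, 0, 0, 0.5], [-75, -120, 110, 0, 0, 0, 0.5], [-75, -120, 110, 0, 0, 0, 0.5], [-75, -120, 110, 0, 0, 0, 0.5]])

```text
t: 2.68
eef_pos: [0.6912, -0.1622, 0.2623]
ee_rot: [3.142, 0.003, 3.089]
force: [0.8, 0.0, 0.3]
width: 0.0218
```

Run:
```python
from h import *
stat()
y=np.degrees(HYAW)+180
bh=T2W([.117,-.07,.040])
plan([(bh,down(y),.5)])
for n in ('top','side'):
    f=grab_frame(n); w=cloud(f); z=w[...,2]
    # handle bar points
    l=(w[...,:2]-[HX,HY])@frame_of(0,HYAW)
    for nm,m in (('bh',(l[...,0]>.09)&(l[...,0]<.14)&(l[...,1]<-.04)&(l[...,1]>-.1)&(z>.022)&(z<.05)),('mh',(l[...,0]<-.095)&(l[...,0]>-.14)&(l[...,1]>.04)&(l[...,1]<.1)&(z>.022)&(z<.05))):
        print(n,nm,m.sum(),np.median(l[m],0),np.median(z[m]) if m.any() else 0)
    if n=='top': im=f['img'][130:270,280:440]
    else: im2=f['img'][170:330,260:440]
im=cv2.resize(im,(480,420),interpolation=cv2.INTER_CUBIC)
save('c3.png',im);
```

```text
t 2.67 grasp [ 0.6917 -0.1622  0.103 ] rpy [180.    0.2 177. ] F [0.8 0.  0.3] w 0.0218 q [ 0.04  0.52 -0.07  0.   -0.97 -0.1 ]
[-0.2,-5.7,63.0,0.0,0.2,0.1,0.5],
top bh 0 [nan nan] 0
top mh 0 [nan nan] 0
side bh 157 [ 0.1145 -0.0703] 0.043721485084396175
side mh 116 [-0.1163  0.0694] 0.03731346877554817
  return _methods._mean(a, axis=axis, dtype=dtype,
  ret = um.true_divide(
```

View pics/c3.png

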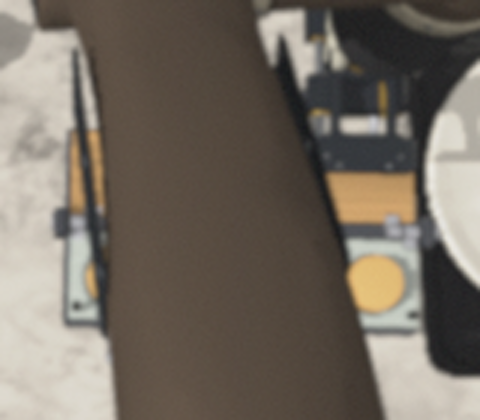

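Request:
drive_tool(moves=[[0, -6, 15, 0, 0, 0, 0.5], [0, -6, 30, 0, 0, 0, 0.5], [0, -6, 42, 0, 0, 0, 0.5], [0, -6, 52, 0, 0, 0, 0.5], [0, -6, 62, 0, 0, 0, 0.5], [0, -6, 62, 0, 0, 0, 0.5], [0, -6, 62, 0, 0, 0, 1], [0, -6, 62, 0, 0, 0, 1], [0, -6, 62, 0, 0, 0, 1]], grip_force=25)

```text
t: 3.9
eef_pos: [0.6912, -0.1696, 0.1987]
ee_rot: [-3.142, 0.002, 3.088]
force: [3.9, -1.0, -0.5]
width: 0.0113
```

Run:
```python
from h import *
stat()
p,r=cur(); g=p+r.apply([0,0,tcp_to_grasp]); l=frame_of(0,HYAW).T@(g[:2]-[HX,HY]); print('local',l)
```

```text
t 3.9 grasp [ 0.6916 -0.1696  0.0394] rpy [-180.     0.1  176.9] F [ 3.9 -1.  -0.5] w 0.0113 q [ 0.03  0.59 -0.12  0.   -0.86 -0.09]
local [ 0.1173 -0.0717]
```

Request:
drive_tool(moves=[[1, 0, -15.3, 0, 0, 0, 1], [4, 0, -30.3, 0, 0, 0, 1], [8.9, 0, -44.8, 0, 0, 0, 1], [15.7, 0, -58.5, 0, 0, 0, 1], [24.2, 0, -71.2, 0, 0, 0, 1], [34.3, 0, -82.7, 0, 0, 0, 1], [45.8, 0, -92.8, 0, 0, 0, 1], [58.5, 0, -101.3, 0, 0, 0, 1], [72.2, 0, -108.1, 0, 0, 0, 1], [86.7, 0, -113, 0, 0, 0, 1], [101.7, 0, -116, 0, 0, 0, 1], [117, 0, -117, 0, 0, 0, 1]])

```text
t: 5.4
eef_pos: [0.5739, -0.163, 0.3166]
ee_rot: [-3.141, 0.004, 3.088]
force: [4.2, 3.2, -0.7]
width: 0.0108
```

```bash
cat >> h.py <<'E'
def loc():
    p,r=cur(); g=p+r.apply([0,0,tcp_to_grasp]); print('local',frame_of(0,HYAW).T@(g[:2]-[HX,HY]))
E
python3 - <<'E'
from h import *
stat();loc()
E
```

```text
t 5.4 grasp [ 0.5746 -0.1631  0.1573] rpy [-180.     0.3  176.9] F [ 4.2  3.2 -0.7] w 0.0108 q [ 0.05  0.3  -0.29  0.   -0.98 -0.1 ]
local [ 0.0001 -0.0715]
```

Request:
drive_tool(moves=[[15.3, 0, 1, 0, 0, 0, 1], [30.3, 0, 4, 0, 0, 0, 1], [44.8, 0, 8.9, 0, 0, 0, 1], [58.5, 0, 15.7, 0, 0, 0, 1], [71.2, 0, 24.2, 0, 0, 0, 1], [82.7, 0, 34.3, 0, 0, 0, 1], [92.8, 0, 45.8, 0, 0, 0, 1], [101.3, 0, 58.5, 0, 0, 0, 1], [108.1, 0, 72.2, 0, 0, 0, 1], [113, 0, 86.7, 0, 0, 0, 1], [116, 0, 101.7, 0, 0, 0, 1], [117, 0, 116.5, 0, 0, 0, 1]])

```text
t: 6.9
eef_pos: [0.4577, -0.1569, 0.1989]
ee_rot: [-3.141, 0.003, 3.089]
force: [-3.2, 2.2, 41.5]
width: 0.011
```

Request:
drive_tool(moves=[[0, 0, 0, 0, 0, 0, 1], [0, 0, 0, 0, 0, 0, 1]])

```text
t: 7.15
eef_pos: [0.4572, -0.157, 0.1984]
ee_rot: [-3.141, 0.001, 3.088]
force: [5.1, 1.1, -0.1]
width: 0.0131
```

Run:
```python
from h import *
stat();loc()
```

```text
t 7.15 grasp [ 0.4574 -0.1571  0.0391] rpy [-180.     0.1  176.9] F [ 5.1  1.1 -0.1] w 0.0131 q [ 0.08  0.29 -0.66  0.   -0.62 -0.13]
local [-0.1172 -0.0719]
```

Request:
drive_tool(moves=[[0, 0, 0, 0, 0, 0, 0.55], [0, 0, 0, 0, 0, 0, 0.55], [0, 0, -30, 0, 0, 0, 0.5], [0, 0, -60, 0, 0, 0, 0.5], [0, 40, -70, 0, 0, 0, 0.5], [0, 90, -70, 0, 0, 0, 0.5], [0, 130, -70, 0, 0, 0, 0.5], [0, 142, -60, 0, 0, 0, 0.5], [0, 142, -60, 0, 0, 0, 0.5], [0, 142, -60, 0, 0, 0, 0.5]])

```text
t: 8.4
eef_pos: [0.4641, -0.0159, 0.2581]
ee_rot: [-3.141, -0.001, 3.087]
force: [0.6, -0.3, 0.4]
width: 0.0223
```

Run:
```python
from h import *
stat();loc()
plan([(T2W([-.117,.07,.040]),down(np.degrees(HYAW)+180),.5)])
f=grab_frame('side'); save('s4.png',cv2.resize(f['img'][150:360,220:480],None,fx=2.5,fy=2.5))
w=cloud(f); z=w[...,2]; l=(w[...,:2]-[HX,HY])@frame_of(0,HYAW)
m=(l[...,0]<-.02)&(l[...,0]>-.08)&(abs(l[...,1])<.14)&(z>.03)&(z<.08); print(m.sum(),np.median(z[m]))
```

```text
t 8.4 grasp [ 0.4639 -0.016   0.0988] rpy [-180.    -0.1  176.9] F [ 0.6 -0.3  0.4] w 0.0223 q [ 0.39  0.17 -0.63  0.   -0.77 -0.45]
local [-0.1183  0.0694]
[-1.2,0.5,58.8,-0.0,-0.1,-0.0,0.5],
1810 0.041380534809987636
```

View pics/s4.png

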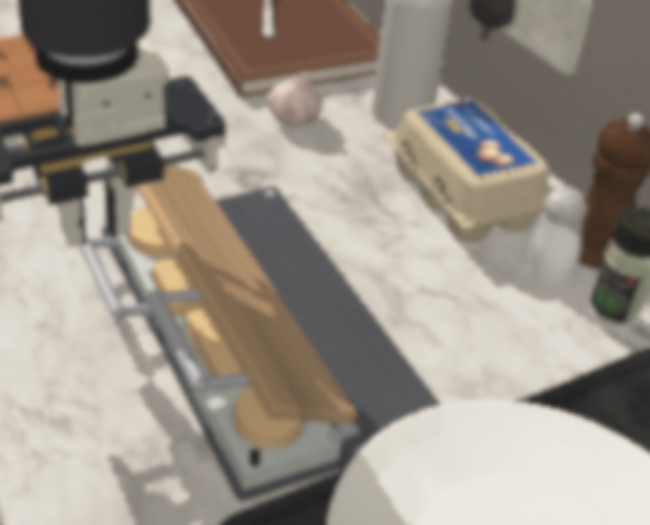

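Run:
```python
from h import *
f=grab_frame('side'); w=cloud(f); z=w[...,2]; l=(w[...,:2]-[HX,HY])@frame_of(0,HYAW)
m=(l[...,0]<.05)&(l[...,0]>-.14)&(abs(l[...,1]+.0)<.155)&(z>.025)&(z<.2)
for a in np.arange(-.13,.05,.01):
    k=m&(abs(l[...,0]-a)<.005)
    if k.sum()>5: print(round(a,3),k.sum(),np.percentile(z[k],[10,50,90]))
k=m&(abs(l[...,1]+.07)<.03)&(l[...,0]<-.09);print('handle',l[k].mean(0),z[k].mean(),z[k].max())
```

```text
-0.13 204 [0.098  0.1752 0.1961]
-0.12 193 [0.0338 0.0388 0.1925]
-0.11 323 [0.0363 0.0914 0.1859]
-0.1 533 [0.089  0.0951 0.1749]
-0.09 266 [0.0311 0.1285 0.1897]
-0.08 437 [0.0268 0.0291 0.1823]
-0.07 809 [0.0274 0.0387 0.0866]
-0.06 1202 [0.0317 0.0852 0.0903]
-0.05 880 [0.0332 0.0827 0.1876]
-0.04 701 [0.0401 0.0796 0.1901]
-0.03 680 [0.0615 0.0742 0.1902]
-0.02 532 [0.0286 0.0677 0.0724]
-0.01 470 [0.0307 0.0621 0.0649]
-0.0 339 [0.0534 0.0576 0.0597]
handle [-0.1027 -0.0707] 0.09231826172691093 0.09593853718765556
```

Request:
drive_tool(moves=[[0, 0, -30, 0, 0, 0, 1], [-4, 0, -55, 0, 0, 0, 1], [-8, -50, -55, 0, 0, 0, 1], [-8, -100, -55, 0, 0, 0, 1], [-8, -140, -55, 0, 0, 0, 1], [-8, -140, -50, 0, 0, 0, 1], [-8, -140, -40, 0, 0, 0, 1], [-8, -140, -25, 0, 0, 0, 1], [-6, -140, -15, 0, 0, 0, 1], [-5, -140, -5, 0, 0, 0, 1], [-5, -140, 5, 0, 0, 0, 1], [-4, -140, 12, 0, 0, 0, 1]])

```text
t: 10.0
eef_pos: [0.4608, -0.1549, 0.2458]
ee_rot: [-3.141, -0.001, 3.088]
force: [-1.0, -0.2, 1.4]
width: 0.0006
```

Request:
drive_tool(moves=[[0, 0, 9, 0, 0, 0, 1], [0, 0, 17, 0, 0, 0, 1], [0, 0, 23, 0, 0, 0, 1], [0, 0, 27, 0, 0, 0, 1], [0, 0, 30, 0, 0, 0, 1], [0, 0, 32, 0, 0, 0, 1], [0, 0, 32, 0, 0, 0, 1]])

```text
t: 10.88
eef_pos: [0.461, -0.1551, 0.2151]
ee_rot: [-3.141, 0.0, 3.088]
force: [-4.4, 1.3, 8.2]
width: 0.0004
```

```bash
cat >> h.py <<'E'
def handle(y0,n='side'):
    f=grab_frame(n); w=cloud(f); z=w[...,2]; l=(w[...,:2]-[HX,HY])@frame_of(0,HYAW)
    for a in np.arange(-.12,.121,.02):
        k=(abs(l[...,0]-a)<.006)&(abs(l[...,1]-y0)<.03)&(z>.005)&(z<.16)
        if k.sum()>3: print(round(a,3),k.sum(),np.percentile(z[k],[10,50,90]))
    return f
E
python3 - <<'E'
from h import *
stat();loc();handle(-.07)
E
```

```text
t 10.88 grasp [ 0.461  -0.1551  0.0558] rpy [-180.     0.   176.9] F [-4.4  1.3  8.2] w 0.0004 q [ 0.08  0.27 -0.63  0.   -0.67 -0.14]
local [-0.1137 -0.0697]
-0.12 260 [0.0365 0.0761 0.1524]
-0.1 198 [0.0518 0.1274 0.1541]
-0.08 361 [0.013  0.0499 0.1485]
-0.06 184 [0.0523 0.0544 0.1474]
-0.04 285 [0.0522 0.1198 0.1475]
-0.02 265 [0.0523 0.0554 0.1476]
0.02 135 [0.0099 0.0111 0.0123]
0.04 137 [0.0097 0.0111 0.0124]
0.06 139 [0.0097 0.011  0.0126]
0.08 123 [0.0095 0.0111 0.0124]
```

Request:
drive_tool(moves=[[0, 0, -30, 0, 0, 0, 0.5], [0, 0, -60, 0, 0, 0, 0.5], [3, 50, -60, 0, 0, 0, 0.5], [3, 100, -60, 0, 0, 0, 0.5], [3, 140, -60, 0, 0, 0, 0.5], [3, 140, -50, 0, 0, 0, 0.5], [3, 140, -30, 0, 0, 0, 0.5], [3, 140, -12, 0, 0, 0, 0.5], [3, 140, 4, 0, 0, 0, 0.5], [3, 140, 15, 0, 0, 0, 0.5], [3, 140, 15, 0, 0, 0, 0.5]])

```text
t: 12.3
eef_pos: [0.4653, -0.0156, 0.1987]
ee_rot: [-3.141, -0.002, 3.087]
force: [-0.3, -0.6, 0.9]
width: 0.0216
```

Run:
```python
from h import *
stat();loc();handle(-.07)
```

```text
t 12.3 grasp [ 0.465  -0.0157  0.0394] rpy [-180.    -0.1  176.9] F [-0.3 -0.6  0.9] w 0.0216 q [ 0.39  0.27 -0.69 -0.   -0.61 -0.45]
local [-0.1172  0.0697]
-0.12 128 [0.0335 0.0369 0.0387]
-0.08 338 [0.0112 0.029  0.0534]
-0.06 161 [0.052  0.0532 0.0546]
-0.04 156 [0.0522 0.0533 0.0545]
-0.02 154 [0.0522 0.0533 0.0544]
0.02 144 [0.0097 0.0109 0.0123]
0.04 133 [0.0095 0.011  0.0126]
0.06 132 [0.0097 0.0112 0.0126]
0.08 131 [0.0098 0.011  0.0125]
```

Request:
drive_tool(moves=[[0, 0, 0, 0, 0, 0, 1], [0, 0, 0, 0, 0, 0, 1], [0, 0, 0, 0, 0, 0, 1]], grip_force=35)

```text
t: 12.72
eef_pos: [0.466, -0.0151, 0.2]
ee_rot: [3.141, 0.002, 3.088]
force: [1.3, -1.5, 1.2]
width: 0.0107
```

Request:
drive_tool(moves=[[-1, 0, -15.3, 0, 0, 0, 1], [-4, 0, -30.3, 0, 0, 0, 1], [-8.9, 0, -44.8, 0, 0, 0, 1], [-15.7, 0, -58.5, 0, 0, 0, 1], [-24.2, 0, -71.2, 0, 0, 0, 1], [-34.3, 0, -82.7, 0, 0, 0, 1], [-45.8, 0, -92.8, 0, 0, 0, 1], [-58.5, 0, -101.3, 0, 0, 0, 1], [-72.2, 0, -108.1, 0, 0, 0, 1], [-86.7, 0, -113, 0, 0, 0, 1], [-101.7, 0, -116, 0, 0, 0, 1], [-117, 0, -117, 0, 0, 0, 1]])

```text
t: 14.22
eef_pos: [0.5815, -0.0218, 0.3183]
ee_rot: [-3.141, -0.002, 3.088]
force: [-7.1, 0.0, 7.7]
width: 0.0108
```

Run:
```python
from h import *
stat();loc();
```

```text
t 14.22 grasp [ 0.5811 -0.022   0.159 ] rpy [-179.9   -0.1  176.9] F [-7.1  0.   7.7] w 0.0108 q [ 0.3   0.28 -0.31  0.   -0.98 -0.35]
local [-0.001   0.0698]
```

Request:
drive_tool(moves=[[-15.3, 0, 1, 0, 0, 0, 1], [-30.3, 0, 4, 0, 0, 0, 1], [-44.8, 0, 8.9, 0, 0, 0, 1], [-58.5, 0, 15.7, 0, 0, 0, 1], [-71.2, 0, 24.2, 0, 0, 0, 1], [-82.7, 0, 34.3, 0, 0, 0, 1], [-92.8, 0, 45.8, 0, 0, 0, 1], [-101.3, 0, 58.5, 0, 0, 0, 1], [-108.1, 0, 72.2, 0, 0, 0, 1], [-112, 0, 82, 0, 0, 0, 1], [-114.2, 0, 91, 0, 0, 0, 1], [-115.6, 0, 99, 0, 0, 0, 1]])

```text
t: 15.72
eef_pos: [0.6978, -0.0285, 0.2174]
ee_rot: [-3.141, -0.001, 3.087]
force: [-2.9, -4.3, 4.1]
width: 0.0105
```

Request:
drive_tool(moves=[[-1, 0, 6, 0, 0, 0, 1], [-1, 0, 11, 0, 0, 0, 1], [-1.3, 0, 14, 0, 0, 0, 1], [-1.3, 0, 16, 0, 0, 0, 1], [-1.3, 0, 17.5, 0, 0, 0, 1], [-1.3, 0, 18.5, 0, 0, 0, 1], [-1.3, 0, 18.5, 0, 0, 0, 1]])

```text
t: 16.6
eef_pos: [0.6996, -0.0285, 0.1995]
ee_rot: [-3.141, 0.001, 3.088]
force: [0.0, -4.9, 2.7]
width: 0.0107
```

Run:
```python
from h import *
stat();loc();handle(-.06)
```

```text
t 16.6 grasp [ 0.6997 -0.0287  0.0402] rpy [-180.     0.1  176.9] F [ 0.  -4.9  2.7] w 0.0107 q [ 0.24  0.57 -0.15  0.   -0.85 -0.29]
local [0.1178 0.0695]
-0.08 157 [0.0095 0.0109 0.0122]
-0.06 149 [0.0097 0.0111 0.0123]
-0.04 149 [0.0097 0.0112 0.0123]
-0.02 143 [0.0098 0.0112 0.0127]
0.0 134 [0.0097 0.0109 0.0121]
0.02 163 [0.0246 0.054  0.0554]
0.04 141 [0.0538 0.0552 0.0564]
0.06 140 [0.0547 0.0561 0.0574]
0.08 110 [0.0552 0.057  0.0588]
0.12 84 [0.0425 0.0439 0.0452]
```

Request:
drive_tool(moves=[[0, 0, 2, 0, 0, 0, 1], [0, 0, 4, 0, 0, 0, 1], [0, 0, 5.5, 0, 0, 0, 1], [0, 0, 7, 0, 0, 0, 1], [0, 0, 7, 0, 0, 0, 1]])

```text
t: 17.27
eef_pos: [0.6996, -0.0286, 0.1936]
ee_rot: [-3.141, 0.002, 3.088]
force: [-2.8, -5.2, 10.0]
width: 0.0106
```

Run:
```python
from h import *
stat();loc();handle(-.06)
```

```text
t 17.27 grasp [ 0.6998 -0.0287  0.0343] rpy [-179.9    0.1  176.9] F [-2.8 -5.2 10. ] w 0.0106 q [ 0.24  0.58 -0.16  0.   -0.84 -0.29]
local [0.118  0.0694]
-0.08 152 [0.0096 0.011  0.0124]
-0.06 148 [0.0097 0.0112 0.0125]
-0.04 144 [0.0098 0.0111 0.0123]
-0.02 140 [0.0099 0.0111 0.0125]
0.0 138 [0.0097 0.0112 0.0125]
0.02 166 [0.0232 0.0528 0.0545]
0.04 136 [0.0522 0.0531 0.0545]
0.06 131 [0.0522 0.0532 0.0547]
0.08 114 [0.0519 0.0533 0.0545]
0.12 85 [0.0362 0.038  0.0395]
```

Request:
drive_tool(moves=[[0.2, 0, -6.1, 0, 0, 0, 1], [0.6, 0, -12.2, 0, 0, 0, 1], [1.4, 0, -18.3, 0, 0, 0, 1], [3, 0, -26.3, 0, 0, 0, 1], [5.7, 0, -36.2, 0, 0, 0, 1], [10.1, 0, -47.6, 0, 0, 0, 1], [15.7, 0, -58.5, 0, 0, 0, 1], [24.2, 0, -71.2, 0, 0, 0, 1], [34.3, 0, -82.7, 0, 0, 0, 1], [45.8, 0, -92.8, 0, 0, 0, 1], [58.5, 0, -101.3, 0, 0, 0, 1], [72.2, 0, -108.1, 0, 0, 0, 1]])

```text
t: 18.82
eef_pos: [0.6312, -0.0246, 0.3047]
ee_rot: [-3.141, 0.015, 3.089]
force: [10.8, -9.9, 10.1]
width: 0.0109
```

Run:
```python
from h import *
stat();loc();f=handle(-.06)
save('s5.png',f['img'][120:360,200:500])
```

```text
t 18.82 grasp [ 0.6336 -0.0248  0.1454] rpy [-180.     0.8  177. ] F [10.8 -9.9 10.1] w 0.0109 q [ 0.27  0.36 -0.23  0.01 -0.97 -0.33]
local [0.0516 0.0698]
-0.08 159 [0.0095 0.011  0.0124]
-0.06 143 [0.0097 0.0109 0.0123]
-0.04 141 [0.0097 0.0112 0.0122]
-0.02 144 [0.01   0.011  0.0125]
0.0 423 [0.0106 0.0714 0.0852]
0.02 207 [0.1065 0.1128 0.1166]
0.04 8 [0.1096 0.1102 0.1108]
0.12 83 [0.0364 0.0384 0.0396]
```

View pics/s5.png

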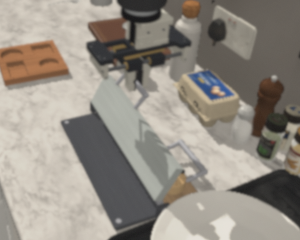

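Request:
drive_tool(moves=[[14.5, 0, -4.9, 0, 0, 0, 1], [29.5, 0, -7.9, 0, 0, 0, 1], [44.8, 0, -8.9, 0, 0, 0, 1], [60.1, 0, -7.9, 0, 0, 0, 1], [75.1, 0, -4.9, 0, 0, 0, 1], [89.6, 0, 0, 0, 0, 0, 1], [103.3, 0, 6.8, 0, 0, 0, 1], [116, 0, 15.3, 0, 0, 0, 1], [127.5, 0, 25.4, 0, 0, 0, 1], [137.6, 0, 36.9, 0, 0, 0, 1], [146.1, 0, 49.6, 0, 0, 0, 1], [152.9, 0, 63.3, 0, 0, 0, 1]])

```text
t: 20.38
eef_pos: [0.4752, -0.0155, 0.2375]
ee_rot: [3.141, 0.004, 3.088]
force: [3.4, -5.5, 3.4]
width: 0.0108
```

Run:
```python
from h import *
stat();loc()
```

```text
t 20.38 grasp [ 0.4759 -0.0154  0.0782] rpy [180.    0.2 176.9] F [ 3.4 -5.5  3.4] w 0.0108 q [ 0.38  0.22 -0.64  0.   -0.71 -0.44]
local [-0.1064  0.0707]
```

Request:
drive_tool(moves=[[4, 0, 12, 0, 0, 0, 1], [6.5, 0, 22, 0, 0, 0, 1], [8, 0, 30, 0, 0, 0, 1], [8.5, 0, 36, 0, 0, 0, 1], [8.9, 0, 40, 0, 0, 0, 1], [8.9, 0, 43, 0, 0, 0, 1], [8.9, 0, 45, 0, 0, 0, 1], [8.9, 0, 46, 0, 0, 0, 1]])

```text
t: 21.38
eef_pos: [0.466, -0.0149, 0.1909]
ee_rot: [3.141, 0.001, 3.088]
force: [3.6, -3.2, 4.6]
width: 0.0107
```

Run:
```python
from h import *
stat();loc();f=handle(-.06)
```

```text
t 21.38 grasp [ 0.4662 -0.0149  0.0316] rpy [180.    0.1 176.9] F [ 3.6 -3.2  4.6] w 0.0107 q [ 0.39  0.28 -0.7   0.   -0.59 -0.45]
local [-0.1161  0.0707]
-0.08 240 [0.0103 0.0258 0.0305]
-0.06 129 [0.0167 0.0182 0.0298]
-0.04 149 [0.0158 0.0175 0.0281]
-0.02 171 [0.0167 0.0273 0.0294]
0.0 48 [0.0098 0.0113 0.0126]
0.02 216 [0.0222 0.0239 0.0419]
0.04 147 [0.0245 0.0466 0.0483]
0.06 129 [0.0336 0.0471 0.0484]
0.08 49 [0.0224 0.0234 0.0251]
0.12 82 [0.0364 0.0379 0.0394]
```

Request:
drive_tool(moves=[[0, 0, 1, 0, 0, 0, 1], [0, 0, 2, 0, 0, 0, 1], [0, 0, 2, 0, 0, 0, 0.5], [0, 0, 1, 0, 0, 0, 0.5], [0, 0, 1, 0, 0, 0, 0.5], [0, 0, 1, 0, 0, 0, 0.5], [0, 0, 1, 0, 0, 0, 0.5], [0, 0, -10, 0, 0, 0, 0.5], [0, 0, -25, 0, 0, 0, 0.5]])

```text
t: 22.55
eef_pos: [0.4653, -0.0152, 0.2164]
ee_rot: [-3.141, -0.001, 3.087]
force: [0.6, 0.4, 0.1]
width: 0.0222
```

Run:
```python
from h import *
stat();loc();f=handle(0.07);
```

```text
t 22.55 grasp [ 0.4652 -0.0152  0.0571] rpy [-180.    -0.   176.9] F [0.6 0.4 0.1] w 0.0222 q [ 0.39  0.24 -0.68  0.   -0.66 -0.45]
local [-0.117   0.0702]
-0.12 149 [0.0354 0.1221 0.1547]
-0.1 269 [0.051  0.0859 0.1494]
-0.08 222 [0.0115 0.0291 0.153 ]
-0.06 166 [0.0162 0.0284 0.1487]
-0.04 242 [0.0164 0.1184 0.1492]
-0.02 188 [0.0162 0.0273 0.149 ]
0.0 29 [0.0107 0.0119 0.0132]
0.02 172 [0.0227 0.0278 0.0469]
0.04 101 [0.0347 0.0473 0.0486]
0.06 89 [0.0364 0.0473 0.0491]
0.08 15 [0.0223 0.0237 0.0255]
```

Request:
drive_tool(moves=[[0, 0, -60, 0, 0, 0, 0], [0, 0, -120, 0, 0, 0, -0.5], [0, -60, -180, 0, 0, 0, -1], [40, -120, -200, 0, 0, 0, -1], [60, -180, -200, 0, 0, 0, -1], [80, -240, -200, 0, 0, 0, -1], [90, -300, -200, 0, 0, 0, -1], [90, -360, -200, 0, 0, 0, -1], [90, -400, -200, 0, 0, 0, -1], [90, -400, -200, 0, 0, 0, -1]])

```text
t: 23.85
eef_pos: [0.3527, -0.413, 0.4152]
ee_rot: [3.141, -0.001, 3.082]
force: [-1.2, 0.7, -1.2]
width: 0.0877
```

```bash
cat >> h.py <<'E'
def scene():
    out={}
    for n in('top','side'):
        f=grab_frame(n); w=cloud(f); z=w[...,2]
        hsv=cv2.cvtColor(f['img'],cv2.COLOR_RGB2HSV); wood=(hsv[...,1]>80)&(hsv[...,0]<25)
        reg=(w[...,0]>.3)&(w[...,0]<.73)&(w[...,1]<.6)&(w[...,1]>-.3)
        for nm,m in (('pc',reg&wood&(z>.029)&(z<.056)),('tray',reg&wood&(z>.012)&(z<.022)&(w[...,1]>.1))):
            for p,st,r in blobs(m,w):
                if nm=='pc':  # trim to top level for symmetric support
                    zt=np.percentile(p[:,2],80); p=p[abs(p[:,2]-zt)<.004]; r=cv2.minAreaRect((p[:,:2]*1000).astype(np.float32))
                print(n,nm,'px',st[:2]+st[2:4]//2,'z',np.median(p[:,2]).round(4),'rect',np.round(r[0],1),np.round(r[1],1),round(r[2],1),'mean',p[:,:2].mean(0),'loc',frame_of(0,HYAW).T@(np.array(r[0])/1000-[HX,HY]))
        out[n]=f
    return out
E
python3 - <<'E'
from h import *
stat();o=scene()
save('t6.png',cv2.resize(o['top']['img'][130:290,160:440],None,fx=2.8,fy=2.8,interpolation=cv2.INTER_CUBIC))
E
```

```text
t 23.85 grasp [ 0.3525 -0.4129  0.2559] rpy [180.   -0.1 176.6] F [-1.2  0.7 -1.2] w 0.0877 q [-0.5   0.14 -0.26  0.   -1.17  0.44]
top pc px [321 187] z 0.0453 rect [628.3  13.6] [57.6 56.7] 89.8 mean [0.6294 0.0132] loc [0.0443 0.1078]
top pc px [349 188] z 0.0451 rect [625.3 -59.4] [53.  53.6] 87.2 mean [ 0.6251 -0.059 ] loc [0.0452 0.0348]
top pc px [376 189] z 0.0454 rect [ 621.1 -131.7] [67.1 43.5] 88.1 mean [ 0.6209 -0.1316] loc [ 0.0449 -0.0376]
top pc px [405 189] z 0.0454 rect [ 617.6 -207. ] [48.4 45.8] 88.5 mean [ 0.6171 -0.207 ] loc [ 0.0455 -0.113 ]
top tray px [195 235] z 0.0166 rect [515.  348.9] [173.5 174.9] 84.6 mean [0.5175 0.3467] loc [-0.0871  0.4365]
side tray px [209 184] z 0.0192 rect [452.9 354.4] [176.8  62.9] 77.9 mean [0.4501 0.3526] loc [-0.1493  0.4386]
```

View pics/t6.png

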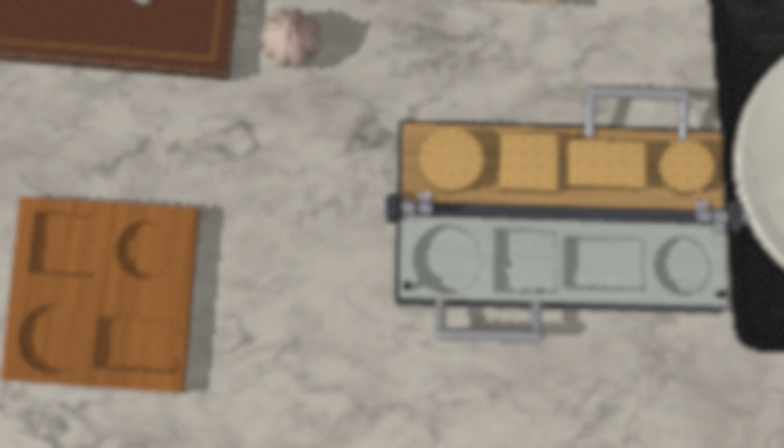

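```bash
cat >> h.py <<'E'
def hulls(n='top',N=4):
    res={}
    for i in range(N):
        f=grab_frame(n); w=cloud(f); z=w[...,2]
        hsv=cv2.cvtColor(f['img'],cv2.COLOR_RGB2HSV); wood=(hsv[...,1]>80)&(hsv[...,0]<25)
        reg=(w[...,0]>.3)&(w[...,0]<.73)&(w[...,1]<.6)&(w[...,1]>-.3)
        for nm,m in (('pc',reg&wood&(z>.041)&(z<.050)&(w[...,1]<.15)),('seated',reg&wood&(z>.025)&(z<.04)&(w[...,1]>.15)),('tray',reg&wood&(z>.012)&(z<.022)&(w[...,1]>.1))):
            for k,(p,st,r) in enumerate(blobs(m,w,100)):
                h=cv2.convexHull((p[:,:2]*1000).astype(np.float32)); M=cv2.moments(h); c=[M['m10']/M['m00'],M['m01']/M['m00']]
                key=(nm,round(c[0]/20),round(c[1]/20)); res.setdefault(key,[]).append([*c,*r[0],*r[1],r[2],np.median(p[:,2])*1000])
    for k,v in res.items(): print(n,k[0],len(v),np.round(np.mean(v,0),1),'std',np.round(np.std(v,0)[:2],1))
E
python3 - <<'E'
from h import *
hulls('top')
E
```

```text
top pc 4 [628.9  13.6 628.7  13.5  57.8  56.6  86.7  44.9] std [0.1 0.1]
top pc 4 [625.3 -59.5 625.4 -59.6  53.1  54.   87.2  44.8] std [0.2 0.1]
top pc 4 [ 621.1 -131.8  621.1 -131.6   67.4   43.7   88.2   44.9] std [0.  0.1]
top pc 4 [ 616.9 -207.4  616.8 -207.6   48.2   48.8   60.3   45. ] std [0.1 0.1]
top tray 4 [515.1 348.5 515.  348.6 172.9 175.   84.5  16.5] std [0.1 0.1]
```

Run:
```python
from h import *
y=np.degrees(HYAW)+180
plan([([.6289,.0136,.20],down(y),-.7),([.6289,.0136,.0535],down(y),-.7)])
```

```text
[-252.2,435.9,57.1,-0.0,0.0,0.1,-0.7],
[-252.1,436.0,203.6,-0.0,0.0,0.1,-0.7],
```

Request:
drive_tool(moves=[[-50, 50, 0, 0, 0, 0, -0.7], [-90, 100, 0, 0, 0, 0, -0.7], [-130, 150, 10, 0, 0, 0, -0.7], [-160, 200, 20, 0, 0, 0, -0.7], [-190, 250, 30, 0, 0, 0, -0.7], [-220, 300, 40, 0, 0, 0, -0.7], [-252, 350, 57, 0, 0, 0, -0.7], [-252, 400, 57, 0, 0, 0, -0.7], [-252, 436, 57, 0, 0, 0, -0.7], [-252, 436, 80, 0, 0, 0, -0.7], [-252, 436, 100, 0, 0, 0, -0.7], [-252, 436, 100, 0, 0, 0, -0.7]])

```text
t: 25.65
eef_pos: [0.6282, 0.0134, 0.3149]
ee_rot: [-3.141, -0.002, 3.089]
force: [-1.0, -0.8, -0.1]
width: 0.0745
```

Run:
```python
from h import *
stat()
y=np.degrees(HYAW)+180
plan([([.6289,.0136,.0535],down(y),-.7)])
hulls('side',2)
```

```text
t 25.65 grasp [0.6278 0.0133 0.1556] rpy [-180.    -0.1  177. ] F [-1.  -0.8 -0.1] w 0.0745 q [ 0.33  0.35 -0.21 -0.   -1.01 -0.38]
[-0.9,0.3,102.1,-0.0,-0.1,0.1,-0.7],
side pc 2 [629.4  13.4 630.1  12.6  55.9  56.5  32.9  47.6] std [0.2 0.5]
side pc 2 [625.  -58.4 625.1 -57.9  57.1  51.4  86.1  47.5] std [0.  0.3]
side pc 2 [ 621.9 -131.7  621.9 -131.6   73.    43.6   86.2   47.3] std [0.2 0.2]
side pc 2 [ 616.7 -206.8  616.8 -206.6   49.    47.9   43.    46.9] std [0.  0.2]
side tray 2 [514.9 348.2 514.9 348.5 175.9 174.7  84.7  19.5] std [0.1 0. ]
```

Request:
drive_tool(moves=[[-1, 0, 30, 0, 0, 0, -0.7], [-1, 0, 60, 0, 0, 0, -0.7], [-1, 0, 82, 0, 0, 0, -0.7], [-1, 0, 95, 0, 0, 0, -0.7], [-1, 0, 102, 0, 0, 0, -0.7], [-1, 0, 102, 0, 0, 0, -0.7], [-1, 0, 102, 0, 0, 0, 1], [-1, 0, 102, 0, 0, 0, 1], [-1, 0, 102, 0, 0, 0, 1], [-1, 0, 102, 0, 0, 0, 1]], grip_force=30)

```text
t: 27.0
eef_pos: [0.6303, 0.012, 0.2144]
ee_rot: [3.141, 0.001, 3.088]
force: [-0.6, 0.8, 3.8]
width: 0.0589
```

Run:
```python
from h import *
stat();loc()
```

```text
t 27.0 grasp [0.6305 0.0121 0.0551] rpy [180.    0.1 176.9] F [-0.6  0.8  3.8] w 0.0589 q [ 0.33  0.46 -0.31  0.   -0.8  -0.38]
local [0.0465 0.1064]
```

Request:
drive_tool(moves=[[0, 0, -20, 0, 0, 0, 1], [0, 0, -50, 0, 0, 0, 1], [0, 0, -80, 0, 0, 0, 1], [0, 0, -100, 0, 0, 0, 1], [0, 0, -100, 0, 0, 0, 1]])

```text
t: 27.62
eef_pos: [0.6305, 0.012, 0.3153]
ee_rot: [3.141, 0.003, 3.087]
force: [0.1, 0.5, -0.2]
width: 0.0589
```

```bash
cat >> h.py <<'E'
TR=[(.5150,.3484),-5.4]
SEAT=dict(round=(-.045,.040),square=(.045,.040),finger=(-.045,-.040),small=(.045,-.040))
def seat(nm,off=(0,0),z=(.10,.0421),yaw_off=0):
    """off: piece centre minus grasp point in tool x,y (m)"""
    r=down(TR[1]+180+yaw_off); c=T2W(SEAT[nm],TR[0],np.radians(TR[1]))
    t=c-r.apply([*off,0])[:2]; print('target',t)
    plan([([*t,a],r,1) for a in z])
E
python3 - <<'E'
from h import *
stat();seat('round',(0,.0014))
E
```

```text
t 27.62 grasp [0.6309 0.0122 0.156 ] rpy [179.9   0.2 176.9] F [ 0.1  0.5 -0.2] w 0.0589 q [ 0.33  0.35 -0.21  0.   -1.   -0.38]
target [0.4738 0.3911]
[177.1,369.9,55.9,0.1,0.2,2.3,1],
[177.2,369.9,113.8,0.1,0.2,2.3,1],
```

Request:
drive_tool(moves=[[20, 40, 0, 0, 0, 0, 1], [40, 85, 0, 0, 0, 0.5, 1], [65, 130, 0, 0, 0, 1, 1], [87, 180, 0, 0, 0, 1, 1], [110, 230, 0, 0, 0, 2, 1], [135, 280, 0, 0, 0, 2.3, 1], [155, 325, 0, 0, 0, 2.3, 1], [170, 355, 10, 0, 0, 2.3, 1], [177, 370, 30, 0, 0, 2.3, 1], [177, 370, 50, 0, 0, 2.3, 1], [177, 370, 56, 0, 0, 2.3, 1], [177, 370, 56, 0, 0, 2.3, 1]])

```text
t: 29.12
eef_pos: [0.4735, 0.3907, 0.257]
ee_rot: [-3.14, -0.001, 3.047]
force: [1.0, -0.3, -1.1]
width: 0.0588
```

Run:
```python
from h import *
stat();seat('round',(0,.0014),z=(.055,.0421))
f=grab_frame('side');save('s7.png',cv2.resize(f['img'][90:250,120:360],None,fx=2.5,fy=2.5))
```

```text
t 29.12 grasp [0.4733 0.3904 0.0977] rpy [-179.9   -0.   174.6] F [ 1.  -0.3 -1.1] w 0.0588 q [ 1.01  0.39 -0.31  0.   -0.87 -1.1 ]
target [0.4738 0.3911]
[-0.4,0.5,42.7,-0.1,-0.0,-0.0,1],
[-0.4,0.5,55.6,-0.1,-0.0,-0.0,1],
```

View pics/s7.png

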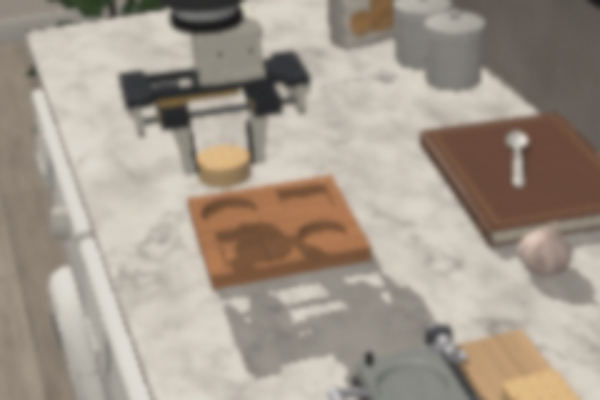

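Request:
drive_tool(moves=[[0, 0.5, 20, 0, 0, 0, 1], [0, 0.5, 35, 0, 0, 0, 1], [0, 0.5, 42, 0, 0, 0, 1], [0, 0.5, 46, 0, 0, 0, 1], [0, 0.5, 49, 0, 0, 0, 1], [0, 0.5, 52, 0, 0, 0, 1], [0, 0.5, 54, 0, 0, 0, 1], [0, 0.5, 54, 0, 0, 0, 1]])

```text
t: 30.18
eef_pos: [0.4735, 0.3915, 0.2037]
ee_rot: [-3.141, -0.0, 3.047]
force: [-0.4, -0.4, 0.0]
width: 0.059
```

Run:
```python
from h import *
stat()
```

```text
t 30.18 grasp [0.4735 0.3915 0.0444] rpy [-180.    -0.   174.6] F [-0.4 -0.4  0. ] w 0.059 q [ 1.01  0.45 -0.36  0.   -0.76 -1.1 ]
```

Request:
drive_tool(moves=[[0, 0, 1.5, 0, 0, 0, 1], [0, 0, 2, 0, 0, 0, 1], [0, 0, 2, 0, 0, 0, -0.6], [0, 0, 2, 0, 0, 0, -0.6], [0, 0, 2, 0, 0, 0, -0.6], [0, 0, 2, 0, 0, 0, -0.6], [0, 0, -20, 0, 0, 0, -0.6], [0, 0, -60, 0, 0, 0, -0.6], [0, 0, -100, 0, 0, 0, -0.6], [0, 0, -110, 0, 0, 0, -0.6]])

```text
t: 31.42
eef_pos: [0.474, 0.3921, 0.317]
ee_rot: [3.137, 0.003, 3.048]
force: [-0.2, 1.0, 0.0]
width: 0.0702
```

Run:
```python
from h import *
stat(); y=np.degrees(HYAW)+180
hulls('side',2)
plan([([.6268,-.0593,.156],down(y),-.6),([.6268,-.0593,.0535],down(y),-.6)])
```

```text
t 31.43 grasp [0.4745 0.3927 0.1577] rpy [179.8   0.2 174.6] F [-0.2  1.   0. ] w 0.0702 q [ 1.01  0.33 -0.25  0.   -0.99 -1.1 ]
side pc 2 [624.9 -58.4 625.2 -57.8  56.6  51.1  86.7  47.3] std [0.2 0.1]
side pc 2 [ 622.  -131.4  622.1 -131.4   74.    43.6   86.    47.1] std [0.3 0.5]
side pc 2 [ 617.  -206.8  616.7 -207.    49.    48.4   80.9   46.7] std [0. 0.]
side seated 2 [473.2 390.1 472.9 389.2  53.5  57.4  73.7  34.7] std [0.2 0. ]
side tray 2 [514.9 348.4 515.  349.  177.6 174.9  84.7  19.4] std [0.3 0.3]
[-195.0,-434.5,-1.0,0.1,0.1,-2.3,-0.6],
[-194.9,-434.8,101.5,0.1,0.1,-2.3,-0.6],
```

Request:
drive_tool(moves=[[-20, -40, 0, 0, 0, 0, -0.6], [-45, -90, 0, 0, 0, -1, -0.6], [-70, -145, 0, 0, 0, -2, -0.6], [-95, -200, 0, 0, 0, -2.3, -0.6], [-120, -255, 0, 0, 0, -2.3, -0.6], [-145, -310, 0, 0, 0, -2.3, -0.6], [-170, -365, 0, 0, 0, -2.3, -0.6], [-190, -410, 0, 0, 0, -2.3, -0.6], [-195, -434.5, 0, 0, 0, -2.3, -0.6], [-195, -434.5, 20, 0, 0, -2.3, -0.6], [-195, -434.5, 40, 0, 0, -2.3, -0.6], [-195, -434.5, 40, 0, 0, -2.3, -0.6]])

```text
t: 33.02
eef_pos: [0.6256, -0.0597, 0.2706]
ee_rot: [-3.141, -0.006, 3.087]
force: [-0.0, 0.3, -0.1]
width: 0.0698
```

Run:
```python
from h import *
stat(); y=np.degrees(HYAW)+180
plan([([.6265,-.0590,.0535],down(y),-.6)])
```

```text
t 33.02 grasp [ 0.6247 -0.0598  0.1113] rpy [-179.9   -0.3  176.8] F [-0.   0.3 -0.1] w 0.0698 q [ 0.21  0.4  -0.26 -0.   -0.92 -0.27]
[-1.2,0.8,57.8,-0.1,-0.3,-0.1,-0.6],
```

Request:
drive_tool(moves=[[-1, 0.8, 25, 0, 0, 0, -0.6], [-1, 0.8, 42, 0, 0, 0, -0.6], [-1, 0.8, 52, 0, 0, 0, -0.6], [-1, 0.8, 58, 0, 0, 0, -0.6], [-1, 0.8, 58, 0, 0, 0, -0.6], [-1, 0.8, 58, 0, 0, 0, 1], [-1, 0.8, 58, 0, 0, 0, 1], [-1, 0.8, 58, 0, 0, 0, 1], [-1, 0.8, 58, 0, 0, 0, 1]])

```text
t: 34.15
eef_pos: [0.6278, -0.0587, 0.2163]
ee_rot: [3.142, 0.001, 3.087]
force: [-1.1, 0.5, 4.0]
width: 0.0532
```

Request:
drive_tool(moves=[[0, 0, 0, 0, 0, 0, 1]])

```text
t: 34.28
eef_pos: [0.6278, -0.0587, 0.2163]
ee_rot: [3.142, 0.001, 3.087]
force: [-1.6, 0.7, 5.1]
width: 0.0534
```

Run:
```python
from h import *
stat()
```

```text
t 34.27 grasp [ 0.6279 -0.0587  0.057 ] rpy [180.    0.  176.9] F [-1.6  0.7  5.1] w 0.0534 q [ 0.22  0.46 -0.31  0.   -0.8  -0.27]
```

Request:
drive_tool(moves=[[0, 0, -15, 0, 0, 0, 1], [0, 0, -40, 0, 0, 0, 1], [0, 0, -75, 0, 0, 0, 1], [0, 0, -100, 0, 0, 0, 1], [0, 0, -100, 0, 0, 0, 1]])

```text
t: 34.9
eef_pos: [0.6284, -0.0587, 0.3189]
ee_rot: [3.141, 0.005, 3.088]
force: [-0.1, -0.6, -0.0]
width: 0.0536
```

Run:
```python
from h import *
stat();seat('square',(0,-.0003),z=(.10,.044))
```

```text
t 34.9 grasp [ 0.6291 -0.0586  0.1596] rpy [180.    0.3 176.9] F [-0.1 -0.6 -0. ] w 0.0536 q [ 0.22  0.35 -0.21  0.   -1.01 -0.27]
target [0.5636 0.3843]
[88.9,438.8,59.5,0.1,0.3,2.3,1],
[89.1,438.7,115.5,0.1,0.3,2.3,1],
```

Request:
drive_tool(moves=[[8, 40, 0, 0, 0, 0, 1], [18, 90, 0, 0, 0, 0.5, 1], [30, 145, 0, 0, 0, 1, 1], [40, 200, 0, 0, 0, 1.5, 1], [52, 255, 0, 0, 0, 2, 1], [63, 310, 0, 0, 0, 2.3, 1], [75, 365, 0, 0, 0, 2.3, 1], [84, 410, 5, 0, 0, 2.3, 1], [89, 439, 25, 0, 0, 2.3, 1], [89, 439, 45, 0, 0, 2.3, 1], [89, 439, 60, 0, 0, 2.3, 1], [89, 439, 60, 0, 0, 2.3, 1]])

```text
t: 36.4
eef_pos: [0.5624, 0.3835, 0.2537]
ee_rot: [-3.139, -0.002, 3.046]
force: [-0.2, -0.6, 0.0]
width: 0.0534
```

Run:
```python
from h import *
stat();seat('square',(0,-.0003),z=(.046,.044))
hulls('side',2)
```

```text
t 36.4 grasp [0.562  0.3831 0.0944] rpy [-179.8   -0.1  174.5] F [-0.2 -0.6  0. ] w 0.0534 q [ 0.88  0.49 -0.15 -0.   -0.94 -0.98]
target [0.5636 0.3843]
[-1.2,1.0,48.4,-0.2,-0.1,-0.1,1],
[-1.2,1.0,50.4,-0.2,-0.1,-0.1,1],
side pc 2 [ 621.7 -131.8  622.  -131.6   72.7   43.4   86.    47.2] std [0.  0.2]
side pc 2 [ 617.1 -206.6  617.  -206.5   49.4   48.6   68.6   46.7] std [0.1 0.1]
side seated 2 [473.4 390.5 472.7 389.5  54.1  57.7  64.5  34.5] std [0.2 0.4]
side tray 2 [515.4 348.9 515.  350.6 179.6 174.3  84.6  19.5] std [0.1 0. ]
```

Request:
drive_tool(moves=[[-1.2, 1, 18, 0, 0, 0, 1], [-1.2, 1, 30, 0, 0, 0, 1], [-1.2, 1, 37, 0, 0, 0, 1], [-1.2, 1, 41, 0, 0, 0, 1], [-1.2, 1, 44, 0, 0, 0, 1], [-1.2, 1, 46, 0, 0, 0, 1], [-1.2, 1, 48, 0, 0, 0, 1], [-1.2, 1, 48, 0, 0, 0, 1]])

```text
t: 37.5
eef_pos: [0.564, 0.3854, 0.2078]
ee_rot: [3.142, 0.0, 3.047]
force: [-0.5, -0.2, -0.6]
width: 0.0534
```

Run:
```python
from h import *
stat()
```

```text
t 37.5 grasp [0.564  0.3854 0.0485] rpy [180.    0.  174.6] F [-0.5 -0.2 -0.6] w 0.0534 q [ 0.88  0.54 -0.19 -0.   -0.85 -0.98]
```

Request:
drive_tool(moves=[[0, -0.8, 2, 0, 0, 0, 1], [0, -0.8, 3.5, 0, 0, 0, 1], [0, -0.8, 4, 0, 0, 0, 1], [0, -0.8, 4, 0, 0, 0, -0.45], [0, -0.8, 4, 0, 0, 0, -0.45], [0, -0.8, 4, 0, 0, 0, -0.45], [0, -0.8, 4, 0, 0, 0, -0.45], [0, -0.8, -20, 0, 0, 0, -0.45], [0, -0.8, -60, 0, 0, 0, -0.45], [0, -0.8, -100, 0, 0, 0, -0.45], [0, -0.8, -110, 0, 0, 0, -0.45]])

```text
t: 38.88
eef_pos: [0.5644, 0.3851, 0.3213]
ee_rot: [3.138, 0.003, 3.048]
force: [-0.3, 0.3, -1.1]
width: 0.0635
```

Run:
```python
from h import *
stat(); y=np.degrees(HYAW)+180
hulls('side',2)
g=np.array([.6225,-.1316])+frame_of(0,HYAW)@[0,-.005]; print(g)
plan([([*g,.156],down(y),-.45),([*g,.0555],down(y),-.45)])
```

```text
t 38.88 grasp [0.565  0.3856 0.162 ] rpy [179.8   0.2 174.6] F [-0.3  0.3 -1.1] w 0.0635 q [ 0.88  0.43 -0.08  0.   -1.06 -0.98]
side pc 2 [ 621.9 -131.9  622.1 -131.7   73.1   42.9   86.2   47.1] std [0.1 0.1]
side pc 2 [ 617.1 -206.7  616.6 -206.7   49.4   48.1   43.7   46.8] std [0.1 0. ]
side seated 2 [563.3 380.6 563.9 380.6  54.   53.8  84.5  34.6] std [0.3 0.8]
side seated 2 [473.7 390.8 473.2 389.9  54.5  57.1  71.4  34.5] std [0.  0.1]
side tray 2 [514.7 347.8 515.  348.4 176.6 174.9  84.4  19.6] std [0.4 0.7]
[ 0.6222 -0.1366]
[-107.1,-513.5,3.0,0.1,0.1,-2.3,-0.45],
[-107.0,-513.7,103.5,0.1,0.1,-2.3,-0.45],
```

Request:
drive_tool(moves=[[-8, -40, 0, 0, 0, 0, -0.4], [-20, -95, 0, 0, 0, -1, -0.4], [-32, -150, 0, 0, 0, -2, -0.4], [-44, -210, 0, 0, 0, -2.3, -0.4], [-56, -270, 0, 0, 0, -2.3, -0.4], [-68, -330, 0, 0, 0, -2.3, -0.4], [-80, -390, 0, 0, 0, -2.3, -0.4], [-92, -450, 0, 0, 0, -2.3, -0.4], [-103, -495, 0, 0, 0, -2.3, -0.4], [-107, -513.5, 20, 0, 0, -2.3, -0.4], [-107, -513.5, 45, 0, 0, -2.3, -0.4], [-107, -513.5, 45, 0, 0, -2.3, -0.4]])

```text
t: 40.48
eef_pos: [0.6206, -0.1365, 0.2689]
ee_rot: [-3.141, -0.007, 3.087]
force: [-1.8, -0.2, -0.4]
width: 0.0613
```

Run:
```python
from h import *
stat(); y=np.degrees(HYAW)+180
plan([([.6222,-.1366,.0555],down(y),-.4)])
```

```text
t 40.48 grasp [ 0.6195 -0.1365  0.1096] rpy [-180.    -0.4  176.9] F [-1.8 -0.2 -0.4] w 0.0613 q [ 0.09  0.41 -0.24 -0.   -0.92 -0.14]
[-2.0,0.0,54.1,-0.0,-0.4,-0.0,-0.4],
```

Request:
drive_tool(moves=[[-1.5, 0, 22, 0, 0, 0, -0.4], [-1.5, 0, 40, 0, 0, 0, -0.4], [-1.5, 0, 50, 0, 0, 0, -0.4], [-1.5, 0, 54, 0, 0, 0, -0.4], [-1.5, 0, 54, 0, 0, 0, -0.4], [-1.5, 0, 54, 0, 0, 0, 1], [-1.5, 0, 54, 0, 0, 0, 1], [-1.5, 0, 54, 0, 0, 0, 1], [-1.5, 0, 54, 0, 0, 0, 1], [-1.5, 0, 54, 0, 0, 0, 1]])

```text
t: 41.72
eef_pos: [0.6236, -0.1368, 0.2192]
ee_rot: [-3.142, 0.0, 3.088]
force: [-1.0, 0.6, 4.4]
width: 0.0434
```

Run:
```python
from h import *
stat()
```

```text
t 41.73 grasp [ 0.6237 -0.1368  0.0599] rpy [-180.     0.   176.9] F [-1.   0.6  4.4] w 0.0434 q [ 0.09  0.47 -0.29  0.   -0.82 -0.14]
```

Request:
drive_tool(moves=[[0, 0, -15, 0, 0, 0, 1], [0, 0, -40, 0, 0, 0, 1], [0, 0, -75, 0, 0, 0, 1], [0, 0, -100, 0, 0, 0, 1], [0, 0, -100, 0, 0, 0, 1]])

```text
t: 42.35
eef_pos: [0.6242, -0.1368, 0.322]
ee_rot: [3.141, 0.005, 3.088]
force: [0.7, -0.3, -0.5]
width: 0.0433
```

Run:
```python
from h import *
stat();seat('finger',(0,.005),z=(.10,.044))
f=grab_frame('side');save('s8.png',cv2.resize(f['img'][90:330,180:480],None,fx=2,fy=2))
```

```text
t 42.35 grasp [ 0.625  -0.1368  0.1627] rpy [180.    0.3 176.9] F [ 0.7 -0.3 -0.5] w 0.0433 q [ 0.09  0.36 -0.18  0.   -1.02 -0.14]
target [0.466  0.3078]
[182.3,435.5,61.9,0.0,0.3,2.3,1],
[182.6,435.5,117.9,0.0,0.3,2.3,1],
```

View pics/s8.png

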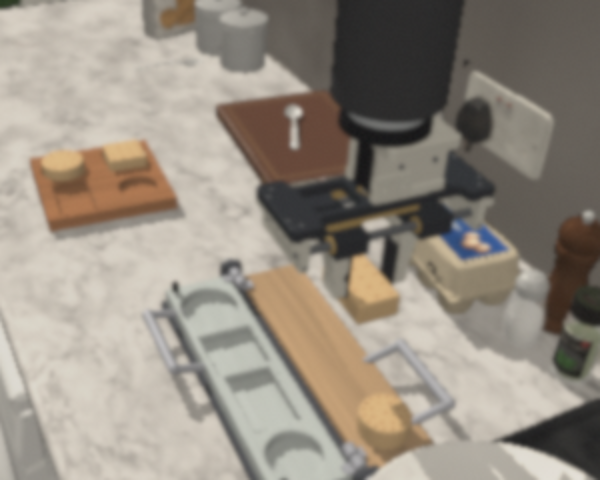

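Request:
drive_tool(moves=[[15, 40, 0, 0, 0, 0, 1], [38, 90, 0, 0, 0, 0.5, 1], [60, 145, 0, 0, 0, 1, 1], [83, 200, 0, 0, 0, 1.5, 1], [106, 255, 0, 0, 0, 2, 1], [130, 310, 0, 0, 0, 2.3, 1], [153, 365, 0, 0, 0, 2.3, 1], [172, 410, 5, 0, 0, 2.3, 1], [182, 435.5, 25, 0, 0, 2.3, 1], [182, 435.5, 45, 0, 0, 2.3, 1], [182, 435.5, 58, 0, 0, 2.3, 1], [182, 435.5, 58, 0, 0, 2.3, 1]])

```text
t: 43.9
eef_pos: [0.4652, 0.3073, 0.2595]
ee_rot: [-3.139, -0.002, 3.047]
force: [-0.5, 1.5, -0.2]
width: 0.0435
```

Run:
```python
from h import *
stat();seat('finger',(0,.005),z=(.052,.047))
f=grab_frame('side');save('s9.png',cv2.resize(f['img'][110:230,140:320],None,fx=3,fy=3,interpolation=cv2.INTER_CUBIC))
```

```text
t 43.9 grasp [0.4649 0.3069 0.1002] rpy [-179.9   -0.1  174.6] F [-0.5  1.5 -0.2] w 0.0435 q [ 0.93  0.31 -0.43 -0.   -0.83 -1.03]
target [0.466  0.3078]
[-0.8,0.7,48.2,-0.1,-0.1,-0.0,1],
[-0.8,0.8,53.2,-0.1,-0.1,-0.0,1],
```

View pics/s9.png

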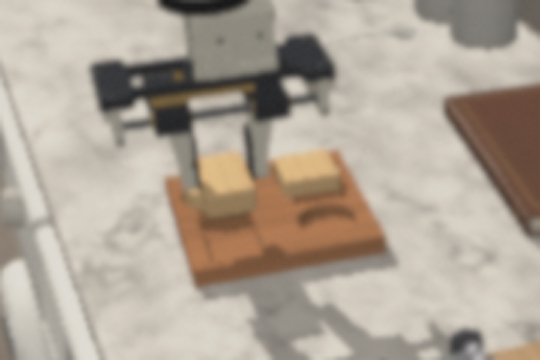

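Request:
drive_tool(moves=[[-0.6, 0.3, 18, 0, 0, 0, 1], [-0.6, 0.3, 30, 0, 0, 0, 1], [-0.6, 0.3, 37, 0, 0, 0, 1], [-0.6, 0.3, 41, 0, 0, 0, 1], [-0.6, 0.3, 44, 0, 0, 0, 1], [-0.6, 0.3, 47, 0, 0, 0, 1], [-0.6, 0.3, 49, 0, 0, 0, 1], [-0.6, 0.3, 49, 0, 0, 0, 1]])

```text
t: 44.95
eef_pos: [0.466, 0.3082, 0.2117]
ee_rot: [-3.141, -0.0, 3.047]
force: [0.4, 0.5, -1.0]
width: 0.0434
```

Run:
```python
from h import *
stat()
```

```text
t 44.95 grasp [0.466  0.3082 0.0524] rpy [-180.    -0.   174.6] F [ 0.4  0.5 -1. ] w 0.0434 q [ 0.93  0.37 -0.48 -0.   -0.72 -1.03]
```

Request:
drive_tool(moves=[[0, 0, 2, 0, 0, 0, 1], [0, 0, 4, 0, 0, 0, 1], [0, 0, 5, 0, 0, 0, 1], [0, 0, 5, 0, 0, 0, -0.23], [0, 0, 5, 0, 0, 0, -0.23], [0, 0, 5, 0, 0, 0, -0.23], [0, 0, 5, 0, 0, 0, -0.23], [0, 0, -20, 0, 0, 0, -0.23], [0, 0, -60, 0, 0, 0, -0.3], [0, 0, -100, 0, 0, 0, -0.4], [0, 0, -110, 0, 0, 0, -0.5]])

```text
t: 46.32
eef_pos: [0.4665, 0.3087, 0.3248]
ee_rot: [3.138, 0.003, 3.048]
force: [-1.0, -0.3, -0.8]
width: 0.0641
```

Run:
```python
from h import *
stat(); y=np.degrees(HYAW)+180
hulls('side',2)
for yy in (y+90,y-90,y+45): 
  print(yy); plan([([.6178,-.2068,.156],down(yy),-.5),([.6178,-.2068,.0535],down(yy),-.5)])
```

```text
t 46.33 grasp [0.467  0.3092 0.1655] rpy [179.8   0.2 174.6] F [-1.  -0.3 -0.8] w 0.0641 q [ 0.93  0.23 -0.36  0.   -0.97 -1.03]
side pc 2 [ 617.1 -206.8  617.1 -206.9   49.    48.    58.6   46.7] std [0.1 0.2]
side seated 2 [563.6 380.3 563.6 381.1  51.8  53.8  85.2  34.5] std [0.3 0.3]
side seated 2 [469.8 347.7 468.2 346.3 142.4  57.9  83.4  34.6] std [0.2 0.3]
side tray 2 [514.6 347.  514.9 347.6 173.7 174.9  84.8  19.7] std [0.3 0.3]
266.9
[-199.6,-498.5,6.8,0.0,0.2,-92.3,-0.5],
[-199.5,-498.7,109.3,0.0,0.2,-92.3,-0.5],
86.9
[-199.6,-498.5,6.8,0.2,-0.0,87.7,-0.5],
[-199.5,-498.7,109.3,0.2,-0.0,87.7,-0.5],
221.9
[-199.6,-498.5,6.8,0.1,0.1,-47.3,-0.5],
[-199.5,-498.7,109.3,0.1,0.1,-47.3,-0.5],
```

Run:
```python
from h import *
f=grab_frame('top'); w=cloud(f); z=w[...,2]
m=(w[...,0]>.45)&(w[...,0]<.8)&(w[...,1]<-.235)&(w[...,1]>-.5)&(z>.02)
for a in np.arange(-.24,-.36,-.01):
    k=m&(abs(w[...,1]-a)<.005); print(round(a,3),k.sum(),w[k][:,0].min().round(3),w[k][:,0].max().round(3),np.percentile(z[k],[50,95,100])) if k.any() else 0
y=np.degrees(HYAW)+180
for d in(35,-35):
  r=down(y+d); print(d,r.apply([1,0,0]));plan([([.6178,-.2068,.156],r,-.5)])
```

```text
-0.24 173 0.485 0.653 [0.0249 0.0362 0.0404]
-0.25 54 0.556 0.653 [0.0316 0.0393 0.0403]
-0.26 137 0.556 0.664 [0.0429 0.0471 0.0499]
-0.27 177 0.545 0.682 [0.0419 0.0464 0.0484]
-0.28 207 0.529 0.695 [0.0401 0.0464 0.0502]
-0.29 237 0.521 0.706 [0.0383 0.0451 0.0479]
-0.3 261 0.513 0.715 [0.0366 0.0444 0.0495]
-0.31 279 0.505 0.72 [0.0352 0.0445 0.0477]
-0.32 296 0.499 0.725 [0.0345 0.0446 0.0483]
-0.33 320 0.496 0.734 [0.0339 0.0442 0.0498]
-0.34 310 0.493 0.736 [0.034  0.0435 0.0471]
-0.35 334 0.491 0.74 [0.0329 0.0434 0.0485]
35 [-0.849  -0.5284  0.    ]
[-199.9,-498.2,6.1,0.0,0.0,-37.3,-0.5],
-35 [-0.7869  0.617   0.    ]
[-199.9,-498.2,6.1,0.0,-0.0,32.7,-0.5],
```

Request:
drive_tool(moves=[[-18, -40, 0, 0, 0, -4, -0.4], [-40, -95, 0, 0, 0, -10, -0.4], [-62, -150, 0, 0, 0, -16, -0.4], [-84, -210, 0, 0, 0, -22, -0.4], [-106, -270, 0, 0, 0, -28, -0.4], [-130, -330, 0, 0, 0, -33, -0.4], [-155, -390, 0, 0, 0, -37.3, -0.4], [-180, -450, 0, 0, 0, -37.3, -0.4], [-195, -485, 0, 0, 0, -37.3, -0.4], [-200.5, -498.5, 15, 0, 0, -37.3, -0.4], [-200.5, -498.5, 35, 0, 0, -37.3, -0.4], [-200.5, -498.5, 35, 0, 0, -37.3, -0.4]])

```text
t: 47.98
eef_pos: [0.6174, -0.2066, 0.2832]
ee_rot: [3.138, -0.005, -2.585]
force: [-0.2, 0.8, 0.8]
width: 0.0615
```

Run:
```python
from h import *
stat(); y=np.degrees(HYAW)+180
plan([([.6182,-.2070,.0535],down(y+35),-.4)])
```

```text
t 47.98 grasp [ 0.6164 -0.2064  0.1239] rpy [ 179.8   -0.3 -148.1] F [-0.2  0.8  0.8] w 0.0615 q [-0.02  0.42 -0.19 -0.   -0.97  0.58]
[-0.8,-1.0,70.4,0.2,-0.3,-0.0,-0.4],
```

Request:
drive_tool(moves=[[-0.6, -0.6, 30, 0, 0, 0, -0.4], [-0.6, -0.6, 52, 0, 0, 0, -0.4], [-0.6, -0.6, 64, 0, 0, 0, -0.4], [-0.6, -0.6, 70, 0, 0, 0, -0.4], [-0.6, -0.6, 70, 0, 0, 0, -0.4], [-0.6, -0.6, 70, 0, 0, 0, 1], [-0.6, -0.6, 70, 0, 0, 0, 1], [-0.6, -0.6, 70, 0, 0, 0, 1], [-0.6, -0.6, 70, 0, 0, 0, 1], [-0.6, -0.6, 70, 0, 0, 0, 1]])

```text
t: 49.22
eef_pos: [0.6197, -0.2072, 0.2175]
ee_rot: [-3.141, 0.001, -2.585]
force: [-0.8, 0.6, 5.7]
width: 0.0488
```

Run:
```python
from h import *
stat(); p,r=cur(); g=p+r.apply([0,0,tcp_to_grasp]); print('piece off tool',r.inv().apply(np.array([.6178,-.2071,g[2]])-g)*1000)
```

```text
t 49.23 grasp [ 0.6198 -0.2073  0.0582] rpy [-180.     0.  -148.1] F [-0.8  0.6  5.7] w 0.0488 q [-0.02  0.49 -0.25  0.   -0.83  0.58]
piece off tool [ 1.6444  1.2304 -0.002 ]
```

Request:
drive_tool(moves=[[0, 0, -15, 0, 0, 0, 1], [0, 0, -40, 0, 0, 0, 1], [0, 0, -75, 0, 0, 0, 1], [0, 0, -100, 0, 0, 0, 1], [0, 0, -100, 0, 0, 0, 1]])

```text
t: 49.85
eef_pos: [0.62, -0.2073, 0.3199]
ee_rot: [-3.139, 0.004, -2.585]
force: [-0.9, 0.2, -0.9]
width: 0.0483
```

Run:
```python
from h import *
stat();seat('small',(0,0),z=(.12,.10))
hulls('side',2)
```

```text
t 49.85 grasp [ 0.6208 -0.2074  0.1606] rpy [-179.8    0.2 -148.1] F [-0.9  0.2 -0.9] w 0.0483 q [-0.02  0.38 -0.15  0.   -1.03  0.58]
target [0.556  0.3043]
[-215.9,468.3,40.0,-0.1,0.3,37.3,1],
[-215.9,468.3,60.0,-0.1,0.3,37.3,1],
side seated 2 [563.2 380.  563.3 381.   52.7  53.8  86.5  34.4] std [0.  0.4]
side seated 2 [470.  347.8 467.  346.5 143.3  58.3  81.4  34.5] std [0.  0.1]
side tray 2 [514.6 347.4 514.8 348.8 175.4 174.9  84.9  19.6] std [0.4 0.3]
```

Request:
drive_tool(moves=[[-15, 35, 0, 0, 0, 3, 1], [-38, 82, 0, 0, 0, 9, 1], [-62, 135, 0, 0, 0, 15, 1], [-87, 190, 0, 0, 0, 21, 1], [-112, 243, 0, 0, 0, 27, 1], [-137, 297, 0, 0, 0, 33, 1], [-162, 350, 0, 0, 0, 37.3, 1], [-187, 405, 0, 0, 0, 37.3, 1], [-206, 446, 10, 0, 0, 37.3, 1], [-216, 468, 30, 0, 0, 37.3, 1], [-216, 468, 55, 0, 0, 37.3, 1], [-216, 468, 58, 0, 0, 37.3, 1]])

```text
t: 51.45
eef_pos: [0.5546, 0.3034, 0.2554]
ee_rot: [-3.137, -0.004, 3.047]
force: [0.4, -0.3, -1.4]
width: 0.0487
```

Run:
```python
from h import *
stat();seat('small',(0,.0006),z=(.050,.045))
```

```text
t 51.45 grasp [0.5539 0.3027 0.0961] rpy [-179.7   -0.2  174.6] F [ 0.4 -0.3 -1.4] w 0.0487 q [ 0.81  0.42 -0.27 -0.   -0.89 -0.9 ]
target [0.556  0.3037]
[-1.5,0.7,46.1,-0.3,-0.2,-0.0,1],
[-1.5,0.7,51.1,-0.3,-0.2,-0.0,1],
```

Request:
drive_tool(moves=[[-1.2, 0.2, 18, 0, 0, 0, 1], [-1.2, 0.2, 30, 0, 0, 0, 1], [-1.2, 0.2, 37, 0, 0, 0, 1], [-1.2, 0.2, 41, 0, 0, 0, 1], [-1.2, 0.2, 44, 0, 0, 0, 1], [-1.2, 0.2, 46, 0, 0, 0, 1], [-1.2, 0.2, 48, 0, 0, 0, 1], [-1.2, 0.2, 48, 0, 0, 0, 1]])

```text
t: 52.45
eef_pos: [0.5568, 0.3043, 0.2108]
ee_rot: [-3.142, -0.0, 3.047]
force: [0.8, -0.2, -0.6]
width: 0.0489
```

Run:
```python
from h import *
stat()
```

```text
t 52.45 grasp [0.5568 0.3043 0.0515] rpy [-180.    -0.   174.6] F [ 0.8 -0.2 -0.6] w 0.0489 q [ 0.81  0.47 -0.3  -0.   -0.8  -0.9 ]
```

Request:
drive_tool(moves=[[0.4, -0.2, 2, 0, 0, 0, 1], [0.4, -0.2, 4, 0, 0, 0, 1], [0.4, -0.2, 5.5, 0, 0, 0, 1], [0.4, -0.2, 5.5, 0, 0, 0, -0.36], [0.4, -0.2, 5.5, 0, 0, 0, -0.36], [0.4, -0.2, 5.5, 0, 0, 0, -0.36], [0.4, -0.2, 5.5, 0, 0, 0, -0.36], [0, 0, -20, 0, 0, 0, -0.36], [0, 0, -60, 0, 0, 0, 0], [0, 0, -100, 0, 0, 0, 0.5], [0, 0, -110, 0, 0, 0, 0.5]])

```text
t: 53.82
eef_pos: [0.5574, 0.3048, 0.3242]
ee_rot: [3.138, 0.004, 3.048]
force: [0.6, -0.1, -0.4]
width: 0.0354
```

Run:
```python
from h import *
stat(); y=np.degrees(HYAW)+180
hulls('side',2)
bh=T2W([.117,-.07,.040])
plan([([*bh[:2],.16],down(y),.5)])
```

```text
t 53.83 grasp [0.558  0.3053 0.1649] rpy [179.8   0.2 174.6] F [ 0.6 -0.1 -0.4] w 0.0354 q [ 0.81  0.35 -0.19  0.   -1.02 -0.9 ]
side seated 2 [563.6 380.6 564.  381.2  52.2  54.4  87.2  34.4] std [0.1 0.5]
side seated 2 [469.8 347.4 467.8 346.5 144.   58.4  82.6  34.5] std [0.  0.6]
side seated 2 [556.5 303.5 555.5 303.7  46.6  48.9  10.4  34.5] std [0.1 0.1]
side tray 2 [514.9 347.2 514.8 347.2 173.1 174.6  84.7  19.6] std [0.  0.1]
[-178.3,-457.7,2.2,0.1,0.1,-2.3,0.5],
```

Request:
drive_tool(moves=[[-16, -40, 0, 0, 0, 0, 0.5], [-38, -98, 0, 0, 0, -1, 0.5], [-60, -155, 0, 0, 0, -2, 0.5], [-82, -212, 0, 0, 0, -2.3, 0.5], [-105, -270, 0, 0, 0, -2.3, 0.5], [-127, -327, 0, 0, 0, -2.3, 0.5], [-150, -385, 0, 0, 0, -2.3, 0.5], [-170, -435, 0, 0, 0, -2.3, 0.5], [-178, -458, 5, 0, 0, -2.3, 0.5], [-178, -458, 30, 0, 0, -2.3, 0.5], [-178, -458, 55, 0, 0, -2.3, 0.5], [-178, -458, 55, 0, 0, -2.3, 0.5]])

```text
t: 55.42
eef_pos: [0.6896, -0.1679, 0.2621]
ee_rot: [3.141, -0.006, 3.087]
force: [-0.0, -1.0, 0.0]
width: 0.0218
```

Run:
```python
from h import *
stat(); y=np.degrees(HYAW)+180
plan([(T2W([.117,-.07,.040]),down(y),.5)])
```

```text
t 55.42 grasp [ 0.6886 -0.1678  0.1028] rpy [180.   -0.4 176.9] F [-0. -1.  0.] w 0.0218 q [ 0.03  0.52 -0.07 -0.   -0.99 -0.09]
[-2.1,0.1,62.8,0.0,-0.4,-0.0,0.5],
```

Request:
drive_tool(moves=[[-1.7, 0, 15, 0, 0, 0, 0.5], [-1.7, 0, 30, 0, 0, 0, 0.5], [-1.7, 0, 42, 0, 0, 0, 0.5], [-1.7, 0, 52, 0, 0, 0, 0.5], [-1.7, 0, 62, 0, 0, 0, 0.5], [-1.7, 0, 62, 0, 0, 0, 0.5], [-1.7, 0, 62, 0, 0, 0, 1], [-1.7, 0, 62, 0, 0, 0, 1], [-1.7, 0, 62, 0, 0, 0, 1]], grip_force=25)

```text
t: 56.55
eef_pos: [0.6921, -0.1685, 0.2042]
ee_rot: [3.142, -0.001, 3.087]
force: [-4.2, 0.6, 3.6]
width: 0.0112
```

Run:
```python
from h import *
stat();loc()
```

```text
t 56.55 grasp [ 0.692  -0.1685  0.0449] rpy [180.   -0.  176.9] F [-4.2  0.6  3.6] w 0.0112 q [ 0.03  0.58 -0.11 -0.   -0.88 -0.09]
local [ 0.1177 -0.0705]
```

Request:
drive_tool(moves=[[1, 0, -15.3, 0, 0, 0, 1], [4, 0, -30.3, 0, 0, 0, 1], [8.9, 0, -44.8, 0, 0, 0, 1], [15.7, 0, -58.5, 0, 0, 0, 1], [24.2, 0, -71.2, 0, 0, 0, 1], [34.3, 0, -82.7, 0, 0, 0, 1], [45.8, 0, -92.8, 0, 0, 0, 1], [58.5, 0, -101.3, 0, 0, 0, 1], [72.2, 0, -108.1, 0, 0, 0, 1], [86.7, 0, -113, 0, 0, 0, 1], [101.7, 0, -116, 0, 0, 0, 1], [117, 0, -117, 0, 0, 0, 1]])

```text
t: 58.05
eef_pos: [0.5791, -0.162, 0.3282]
ee_rot: [-3.14, 0.017, 3.09]
force: [5.6, 3.0, 23.4]
width: 0.0082
```

Run:
```python
from h import *
stat();loc()
```

```text
t 58.05 grasp [ 0.5817 -0.1624  0.1689] rpy [-179.9    1.   177.1] F [ 5.6  3.  23.4] w 0.0082 q [ 0.05  0.29 -0.27  0.   -0.99 -0.11]
local [ 0.0072 -0.0704]
```

Request:
drive_tool(moves=[[0, 0, -2, 0, 0, 0, 0.5], [0, 0, -4, 0, 0, 0, 0.5], [0, 0, -4, 0, 0, 0, 0.4]])

```text
t: 58.42
eef_pos: [0.5751, -0.1621, 0.3251]
ee_rot: [3.142, -0.001, 3.087]
force: [-0.1, -0.3, -0.4]
width: 0.0246
```

Run:
```python
from h import *
stat();loc()
f=grab_frame('side'); w=cloud(f); z=w[...,2]; l=(w[...,:2]-[HX,HY])@frame_of(0,HYAW)
for a in (-.035,-.105,-.05):
  for h in (.12,.13,.14,.145,.15,.155):
    k=(abs(l[...,1]-a)<.006)&(abs(z-h)<.003)&(abs(l[...,0])<.1)
    if k.sum(): print(a,h,k.sum(),np.percentile(l[...,0][k],[5,50,95]))
save('s10.png',cv2.resize(f['img'][120:340,220:480],None,fx=2.4,fy=2.4))
```

```text
t 58.42 grasp [ 0.575  -0.1621  0.1658] rpy [180.   -0.  176.9] F [-0.1 -0.3 -0.4] w 0.0246 q [ 0.05  0.3  -0.27 -0.   -1.   -0.11]
local [ 0.0005 -0.0705]
-0.035 0.12 1 [0.0195 0.0195 0.0195]
-0.105 0.145 1 [0.0017 0.0017 0.0017]
-0.105 0.15 17 [0.0005 0.0013 0.0065]
-0.105 0.155 31 [0.0015 0.0053 0.0105]
-0.05 0.12 1 [0.0179 0.0179 0.0179]
-0.05 0.15 1 [0.0118 0.0118 0.0118]
-0.05 0.155 6 [0.0071 0.0083 0.0115]
```

View pics/s10.png

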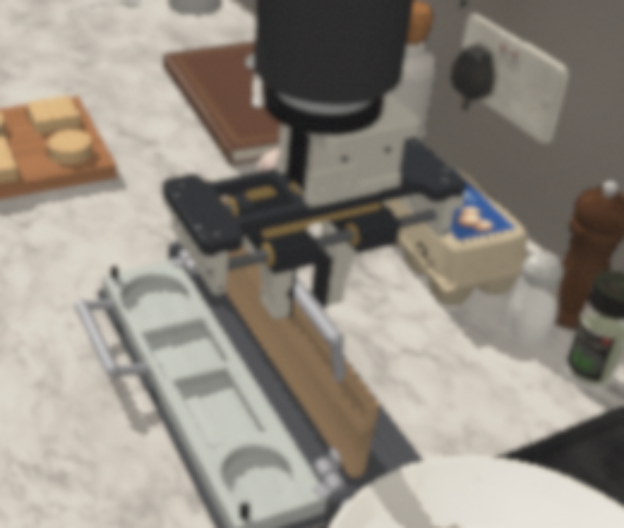

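Request:
drive_tool(moves=[[-5, 0, 3, 0, 0, 0, 0.4], [-5, 0, 10, 0, 0, 0, 0.4], [-5, 0, 16, 0, 0, 0, 0.4], [-5, 0, 16, 0, 0, 0, 1], [-5, 0, 16, 0, 0, 0, 1], [-5, 0, 16, 0, 0, 0, 1]], grip_force=30)

```text
t: 59.22
eef_pos: [0.5806, -0.1624, 0.3087]
ee_rot: [3.142, -0.0, 3.087]
force: [-0.2, -0.7, -2.3]
width: 0.0117
```

Run:
```python
from h import *
stat();loc()
```

```text
t 59.23 grasp [ 0.5805 -0.1624  0.1494] rpy [180.   -0.  176.9] F [-0.2 -0.7 -2.3] w 0.0117 q [ 0.05  0.32 -0.28 -0.   -0.97 -0.11]
local [ 0.0061 -0.0705]
```

Request:
drive_tool(moves=[[21.3, 0, 1, 0, 0, 0, 1], [36.3, 0, 4, 0, 0, 0, 1], [50.8, 0, 8.9, 0, 0, 0, 1], [64.5, 0, 15.7, 0, 0, 0, 1], [77.2, 0, 24.2, 0, 0, 0, 1], [88.7, 0, 34.3, 0, 0, 0, 1], [98.8, 0, 45.8, 0, 0, 0, 1], [107.3, 0, 58.5, 0, 0, 0, 1], [114.1, 0, 72.2, 0, 0, 0, 1], [118, 0, 82, 0, 0, 0, 1], [120.2, 0, 91, 0, 0, 0, 1], [121.6, 0, 98, 0, 0, 0, 1]])

```text
t: 60.72
eef_pos: [0.4593, -0.1556, 0.21]
ee_rot: [3.141, 0.0, 3.088]
force: [4.4, 4.6, 3.2]
width: 0.0107
```

Run:
```python
from h import *
stat();loc()
```

```text
t 60.73 grasp [ 0.4593 -0.1556  0.0507] rpy [180.    0.  176.9] F [4.4 4.6 3.2] w 0.0107 q [ 0.08  0.27 -0.64 -0.   -0.65 -0.13]
local [-0.1153 -0.0702]
```

Finish pressing down, release with a long opening time, and withdraw.

Request:
drive_tool(moves=[[0.8, 0, 5, 0, 0, 0, 1], [1.2, 0, 10, 0, 0, 0, 1], [1.4, 0, 13, 0, 0, 0, 1], [1.4, 0, 15.5, 0, 0, 0, 1], [1.4, 0, 17, 0, 0, 0, 1], [1.4, 0, 18.5, 0, 0, 0, 1], [1.4, 0, 19.5, 0, 0, 0, 1]])

```text
t: 61.6
eef_pos: [0.4582, -0.1556, 0.1927]
ee_rot: [-3.141, 0.001, 3.089]
force: [-5.3, 10.0, 38.3]
width: 0.0108
```

Run:
```python
from h import *
stat();loc();handle(-.07)
```

```text
t 61.6 grasp [ 0.4584 -0.1556  0.0334] rpy [-180.     0.1  177. ] F [-5.3 10.  38.3] w 0.0108 q [ 0.08  0.3  -0.66  0.   -0.61 -0.13]
local [-0.1163 -0.0703]
-0.12 253 [0.034  0.1161 0.149 ]
-0.1 285 [0.0314 0.1053 0.147 ]
-0.08 334 [0.014  0.0536 0.1426]
-0.06 154 [0.0521 0.0987 0.1249]
-0.04 272 [0.052  0.0981 0.1254]
-0.02 167 [0.0525 0.1238 0.1256]
0.02 141 [0.0095 0.011  0.0121]
0.04 129 [0.0096 0.011  0.0125]
0.06 131 [0.0095 0.0111 0.0125]
0.08 132 [0.0097 0.0109 0.0123]
```

Request:
drive_tool(moves=[[0, 0, -1.5, 0, 0, 0, 1], [0, 0, -1.5, 0, 0, 0, 0.5], [0, 0, -1.5, 0, 0, 0, 0.5], [0, 0, -1.5, 0, 0, 0, 0.5], [0, 0, -1.5, 0, 0, 0, 0.5], [0, 0, -1.5, 0, 0, 0, 0.5], [0, 0, -8, 0, 0, 0, 0.5], [0, 0, -20, 0, 0, 0, 0.5], [0, 0, -35, 0, 0, 0, 0.5], [0, 0, -60, 0, 0, 0, 0.5], [0, 0, -110, 0, 0, 0, 0.5], [0, 0, -160, 0, 0, 0, 0.5]])

```text
t: 63.15
eef_pos: [0.4575, -0.1558, 0.3537]
ee_rot: [-3.142, 0.0, 3.087]
force: [1.8, -0.1, -0.1]
width: 0.0219
```

Request:
drive_tool(moves=[[40, -60, 0, 0, 0, 0, 0.5], [60, -120, 0, 0, 0, 0, 0.5], [70, -180, 0, 0, 0, 0, 0.5], [70, -240, 0, 0, 0, 0, 0.5], [70, -240, 0, 0, 0, 0, 0.5], [70, -240, 0, 0, 0, 0, 0.5]])

```text
t: 63.9
eef_pos: [0.3745, -0.3918, 0.3516]
ee_rot: [3.141, -0.0, 3.086]
force: [-0.4, 0.3, 0.1]
width: 0.022
```

Run:
```python
from h import *
stat();handle(-.07);hulls('top',2)
f=grab_frame('top');save('t11.png',cv2.resize(f['img'][110:300,150:450],None,fx=2.6,fy=2.6,interpolation=cv2.INTER_CUBIC))
```

```text
t 63.9 grasp [ 0.3745 -0.3918  0.1923] rpy [180.   -0.  176.8] F [-0.4  0.3  0.1] w 0.022 q [-0.45  0.18 -0.36 -0.   -1.03  0.39]
0.06 27 [0.0107 0.012  0.0124]
0.08 128 [0.0097 0.011  0.0123]
top pc 1 [546.   33.9 546.8  39.6  51.7  73.9  55.1  48.8] std [0. 0.]
top pc 1 [534.9 -33.1 538.3 -26.3  67.2  98.2  14.6  48.8] std [0. 0.]
top pc 2 [ 524.4 -202.8  525.1 -205.7   70.4   63.4   22.    48.8] std [1.7 5.3]
top seated 2 [562.5 383.1 562.6 383.3  52.8  54.6  84.3  31.4] std [0.1 0.1]
top seated 2 [555.  303.8 555.3 303.8  48.   47.5  44.5  31.5] std [0.1 0. ]
top seated 2 [472.5 392.  472.6 392.4  55.5  54.9  88.3  31.5] std [0.  0.1]
top seated 2 [464.9 312.  465.  312.3  72.6  44.1  84.9  31.5] std [0.1 0. ]
top tray 2 [515.  348.5 515.1 348.5 172.9 175.   84.5  16.6] std [0.1 0.1]
top pc 1 [516.9 -71.  509.  -68.1  52.6  69.8  24.8  48.9] std [0. 0.]
```

View pics/t11.png

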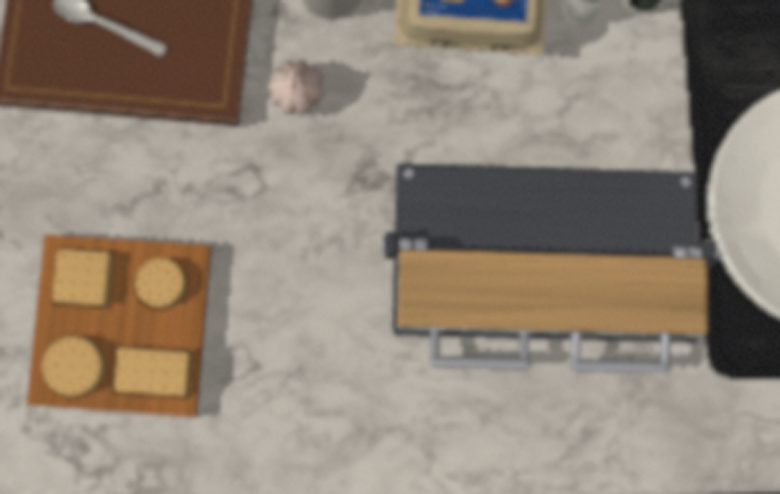

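Run:
```python
from h import *
f=grab_frame('top'); w=cloud(f); z=w[...,2]; l=(w[...,:2]-[HX,HY])@frame_of(0,HYAW)
for a in (-.02,-.04,-.06,-.078):
    k=(abs(l[...,0]-a)<.005)&(abs(l[...,1])<.14)&(z>.03); print(a,k.sum(),np.median(z[k]))
for y0 in(.07,-.07):
    k=(abs(l[...,0]+.117)<.008)&(abs(l[...,1]-y0)<.035)&(z>.02);print(y0,k.sum(),np.median(z[k]))
```

```text
-0.02 415 0.05082483280285431
-0.04 423 0.050747416891989555
-0.06 614 0.05214740533356905
-0.078 816 0.05462259928446239
0.07 127 0.034126205935253166
-0.07 741 0.5877294340905476
```

Run:
```python
from h import *
f=grab_frame('top'); w=cloud(f); z=w[...,2]; l=(w[...,:2]-[HX,HY])@frame_of(0,HYAW)
for y in ((.0,.14),(-.14,0)):
  for a in (-.02,-.04,-.06,-.078):
    k=(abs(l[...,0]-a)<.005)&(l[...,1]<y[1])&(l[...,1]>y[0])&(z>.03)&(z<.08); print(y,a,k.sum(),np.median(z[k]))
k=(abs(l[...,0]+.117)<.01)&(abs(l[...,1]+.07)<.035)&(z>.015)&(z<.08);print('bh',k.sum(),np.median(z[k]))
```

```text
(0.0, 0.14) -0.02 205 0.05054845151343872
(0.0, 0.14) -0.04 207 0.05068209957475355
(0.0, 0.14) -0.06 208 0.05085647096741272
(0.0, 0.14) -0.078 211 0.050695726914044344
(-0.14, 0) -0.02 202 0.051002825136113816
(-0.14, 0) -0.04 207 0.05097403595175423
(-0.14, 0) -0.06 207 0.05079979344256126
(-0.14, 0) -0.078 215 0.05069609258220488
bh 124 0.03442994905849953
```

Flat and shut; all pieces are seated. Handing in.

```bash
python3 -c "
from station import job_done; print(job_done())"
```

```text
the job is handed in; nothing more can be done
None
```

The job is done and handed in at about 64 s. I folded the board over the mould, turned both over, and swung the mould back alone. All four shortbreads went pricked face up into their own recesses, and the empty board is folded back over the mould.

**Last checks**
- **Pieces:** all four are at the same height, about 15 mm above the tray surface, which matches seated. None met any force on the way into its recess.
- **Board:** its back is level to within about 0.5 mm over the mould, at the height expected when shut. Both handles are down.
- **Surroundings:** the garlic was not touched. The tray was knocked a few centimetres early on, so I measured it again before placing anything; it did not move after that.

**What went wrong and was mended**
- **First fold:** my release dragged the board handle back up to about 30°. I pressed it shut again before turning the mould over.
- **First turn-over:** it stopped about 3° short, so I pressed it flat before swinging the mould back.
- **Last fold:** the handle nearly slipped out of the grip halfway over. I gripped it again and finished.
- **Forces:** the wrist force peaked at about 40 N twice as the board reached its stop, well under the 120 N limit. That load was on the fingers holding the handle.

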